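# Change the batch in the tipping drum

## Robot

A 6-joint arm with a two-finger parallel gripper is mounted at the origin on a cart in front of the work surface, level with it; the furniture and walls round the work are solid. World frame = base frame: x ahead of the robot, y to its left, z up, the work surface at z = 0. Lengths are in m, angles in rad, forces in N, time in s.
With the tool pointing down it reaches from about 0.325 to 0.775 m from the base axis. Payload 5.5 kg.
Tool frame: the origin (TCP) lies at the very end of the fingers, on their centre line; the grasp point (between the pads) lies 19 mm behind it (manip.grasp_offset is the distance from the TCP to the grasp point, in m); z points along the fingers, y is the direction in which the jaws open and shut (so a half turn about z gives the same grasp; the last joint's range is limited). The gripper opens to 88 mm and grips with 3 to 60 N. Pads are 20 mm wide; open, the fingers measure 115 mm over their backs; the gripper's body (75 mm by 178 mm) begins 61 mm behind the grasp point.
Start: joints at [1.099, 0.091, 1.231, -0, 1.82, -0.057], TCP at [0.242, 0.549, 0.223] pointing down, gripper open.
Joint ranges: [-2.87, 2.87], [-0.86, 2.18], [0.17, 2.46], [-1.51, 4.65], [0.06, 2.69], [-2.65, 2.65]. Speed limits (rad/s): [2.57, 2.57, 3.01, 3.14, 3.14, 3.14].

## Interface

Orientations are given as a rotation vector (axis times angle).
In Python, from plant import status, viewer, ticket, manip gives the robot as it stands. The module is installed in compiled form; this text tells all that it offers.
- The arm moves only by the tool servo_tool, never from a script. Its argument "series" is a list of rows, each an object with "xyz": the shift along the world's x, y, z in units of 0.15 m (1.0 is 0.15 m), a list of three; "dr": the turn, a rotation vector about the world's x, y, z in units of 0.5 rad (1.0 is 0.5 rad), a list of three; "grip": the opening, from 0 (shut) to 1 (fully open). A call has 1 to 10 rows; each row is the pose to reach, as a shift and turn from the pose commanded when the call began; what a row does not reach only later rows make up. A row lasts 1/10 s, in which the tool goes at most 50 mm and 8.59 degrees, less where a joint would pass 70% of its speed; a pose out of reach is approached as far as the arm can. A call with a number of a shift or a turn outside -1 to 1 is refused whole. A call with a gripper value outside its range is refused whole. The fingers move at their own pace and stop on an object; "force" is the grip in N (left out, the last holds). Time passes only in rows, so rows that repeat a pose let the fingers close. It gives the time, the measured TCP pose, the force and the opening at its end, in the units of the state.
- status.get_obs(): the state, without advancing time (a new reading comes with each control period).
- viewer.camera(name): name is "scene" or "top"; returns (picture, depth): 400x640x3 uint8, blue, green, red; 400x640 float32, m along the optical axis (not along the pixel's ray), 0 where there is no reading.
- viewer.get_calibration(name): a dict with "fovy" (degrees; the focal length in pixels is half the picture's height over the tangent of half this angle, whatever the lens; pixels are square), "cx", "cy" (the principal point, pixels), "dist" ([k1, k2, p1, p2, k3] as OpenCV has them; the pictures are not rectified), "extrinsics" (4x4, takes a point from world to camera coordinates). Camera axes: x right, y down, z forward; pixel columns grow to the right and rows downward; lengths in m; the calibration is good to about 2 mm. A picture is of the moment at which its call begins. get_calibration takes no time and is no camera call.
- ticket.finish_job(): hands the job in, once; it reports no verdict.
Trained networks look in the newest picture that a camera, given by its name, has taken for a name from the list of things; names that differ only in an ending like _2 or _b are one class to them, and where a whole thing is asked for, a point or a joint stands for the part that bears it (a point fixed in the world has none). Each returns a list of dicts, best first, with "conf" (0 to 1); they miss things now and then, are a little off and sometimes report something else, mostly with a low value. They report only what shows in the picture. A call takes as long as a camera call.
- viewer.find_in(target, camera): "centre" ([x, y, z] in m, in world coordinates, good to about 4 mm: the middle of the surface that is visible of it).
- viewer.tip_of(target, camera): "centre" ([x, y, z] in m, in world coordinates, good to about 4 mm: a listed point, or the origin of a listed thing).
The state is a dict: "time_s": time; "joint_pos": joint angles; "dq": joint speeds; "effort": joint torques, N m; "ee_pos": TCP position; "orientation": TCP orientation; "force": force on the tool from outside, world axes, zero at the start; "wrist_torque": the same for the moment, N m; "width": finger opening in m.
Only numpy, scipy, OpenCV 4.12 (cv2) and the standard library are available. Lean on these libraries where they do the work, as an engineer would, in place of code of your own. Each camera call takes 0.05 s, during which the arm holds its last target. There are 200 camera calls.

## Task

Change the batch of rubber stoppers in the tipping drum. Lay its lid on the bench and run the tray fully home under the drum; then pull the index plunger up and twist it so that it stays parked, tip every small stopper out into the tray, swing the drum back upright and let the plunger spring home to lock it. Then load all the large stoppers from the bench into the drum and put the lid back on; the small ones stay in the tray, and the other things on the bench stay where they are.

Things in the scene. Friction and masses are not known exactly. Their poses are not given: they have to be found in the camera images.
- stand: grey tilting stand, fixed to the bench; origin on the bench under the middle of the drum; x axis (along the trunnions) to the far upright, y to the cross bar at its closed end, z up. Its two feet are 14 mm high, from y = -52 to +92 mm, inner faces at x = -58 and +58 mm; towards -y the gap is open for the tray. The near upright stands at x = -85 mm and carries the plunger above it
- tray_stop (a point): middle of the cross bar's inner face (22 mm high, 70 mm from the stand's origin towards +y), the end stop of the tray
- drum_pivot (a point): point on the drum's trunnion axis (the stand's x axis), 150 mm above the bench, over the stand's origin
- drum (a joint): tilt of the drum about the stand's x axis: 0 upright (stop), grows as the mouth tips towards the stand's -y side (over the tray), stop at 2.25 rad. Stiff bearings (0.12 N m): it stays where it is left, and locked at 0 while the plunger is home. The stoppers slide out at about 2 rad and more
- drum_mouth (a point): centre of the drum's mouth, level with its rim (z axis out of the mouth; 50 mm above the pivot when upright). Open perforated steel drum, 90 mm deep, 100 mm wide at the rim (clear 94 mm) and 68 mm clear at the floor, wall 3 mm
- drum_bar (a point): middle of the drum's tipping bar, a round bar 12 mm thick and 64 mm long, parallel to the trunnion axis; upright it lies 90 mm from the pivot on the +y side and 30 mm above it (40 mm clear of the drum's wall), and on tipping it passes over the top; it may turn between the fingers
- plunger (a joint): lift of the index plunger, straight up: 0 home (its pin in the notch of the drum's index disc), 0.011 parked on the rest notch, stop at 0.018. Spring pulls it home with 5 to 9 N. Its cross pin lies in a deep slot, so that it turns only when lifted 0.014 or more
- plunger_turn (a joint): turn of the plunger's handle, anticlockwise seen from above: 0 home (handle square to the trunnion axis), 1.05 (+-0.1) over the rest notch, stop at 1.25. Let go there, it drops 3 mm into the rest notch and stays retracted; to release it, lift it at least 3 mm, turn it back to 0 and let go
- plunger_handle (a point): middle of the plunger's black T handle, a bar 46 x 12 x 18 mm (its long side along this point's y axis), 268 mm above the bench when home; grip it across the 12 mm from above. The 29 mm wide plunger guide below it ends 26 mm lower
- lid: round steel lid, 103 mm across and 3 mm thick, with a plug 80 mm across and 6 mm deep below; origin at the centre of the plate's underside, which rests on the drum's rim. Black knob on top, 23 mm across, 16 to 37 mm above the origin. At the start it is on the drum
- tray: open steel tray 104 x 220 x 40 mm (x, y, z), wall 3 mm; origin under its centre, its y axis towards the end without handle, which goes into the stand first. Home, it touches the cross bar with its origin at y = -40 mm of the stand; 6 mm of play to each foot. Once it is home, the bench where it stood is clear
- tray_handle (a point): middle of the tray's handle, a round bar 10 mm thick and 60 mm long parallel to the tray's x axis, 151 mm from its origin towards -y and 34 mm up, 36 mm clear of the end wall; slide the tray by it
- petri_dish_1: bystander: petri dish, 63 mm across, 16 mm high; origin under its centre
- petri_dish_2: bystander: petri dish, 63 mm across, 16 mm high; origin under its centre
- lab_timer: bystander: flat timer, 66 x 66 x 19 mm; origin under its centre
- dropper_bottle_1: bystander: dropper bottle, 24 mm across, 68 mm high; origin under its centre
- small_stopper_1: small dark rubber stopper, a cone 20 mm wide at the bottom, 16 mm at the top, 22 mm high; origin at its centre, z axis to the narrow end; in the drum at the start, may be absent
- large_stopper_1: large dark rubber stopper, a cone 28 mm wide at the bottom, 23 mm at the top, 30 mm high; origin at its centre, z axis to the narrow end; stands on the bench at the start, may be absent
- small_stopper_2: small dark rubber stopper, a cone 20 mm wide at the bottom, 16 mm at the top, 22 mm high; origin at its centre, z axis to the narrow end; in the drum at the start, may be absent
- large_stopper_2: large dark rubber stopper, a cone 28 mm wide at the bottom, 23 mm at the top, 30 mm high; origin at its centre, z axis to the narrow end; stands on the bench at the start, may be absent
- small_stopper_3: small dark rubber stopper, a cone 20 mm wide at the bottom, 16 mm at the top, 22 mm high; origin at its centre, z axis to the narrow end; in the drum at the start, may be absent
- large_stopper_3: large dark rubber stopper, a cone 28 mm wide at the bottom, 23 mm at the top, 30 mm high; origin at its centre, z axis to the narrow end; stands on the bench at the start, may be absent
- small_stopper_4: small dark rubber stopper, a cone 20 mm wide at the bottom, 16 mm at the top, 22 mm high; origin at its centre, z axis to the narrow end; in the drum at the start, may be absent
- large_stopper_4: large dark rubber stopper, a cone 28 mm wide at the bottom, 23 mm at the top, 30 mm high; origin at its centre, z axis to the narrow end; stands on the bench at the start, may be absent

How it is judged:
On the way, in this order (a step that is already met when the one before it is completed fails the run):
1. the lid lies on the bench and the tray is home under the drum (height (world z) of lid below 0.02 m and contact force between the fingers and lid below 0.1 N and y of tray in the frame of stand above -0.055 m and x of tray in the frame of stand between -0.012 and 0.012 m and angle between the y axis of tray and the y axis of stand, either way round below 0.12 rad and height (world z) of tray below 0.004 m), for 0.2 s.
2. the plunger is parked in its rest notch and let go, the drum still upright (value of joint plunger above 0.0095 m and value of joint plunger_turn above 0.85 rad and contact force between the fingers and plunger below 0.1 N and value of joint drum below 0.1 rad), for 0.5 s.
3. every small stopper lies in the tray, tipped out of the drum, with the plunger still parked (x of small_stopper_1 in the frame of tray between -0.052 and 0.052 m and y of small_stopper_1 in the frame of tray between -0.11 and 0.11 m and z of each of small_stopper_1, small_stopper_2, small_stopper_3, small_stopper_4 in the frame of tray below 0.04 m and linear speed of each of small_stopper_1, small_stopper_2, small_stopper_3, small_stopper_4 below 0.03 m/s and x of small_stopper_2 in the frame of tray between -0.052 and 0.052 m and y of small_stopper_2 in the frame of tray between -0.11 and 0.11 m and x of small_stopper_3 in the frame of tray between -0.052 and 0.052 m and y of small_stopper_3 in the frame of tray between -0.11 and 0.11 m and x of small_stopper_4 in the frame of tray between -0.052 and 0.052 m and y of small_stopper_4 in the frame of tray between -0.11 and 0.11 m and value of joint plunger above 0.0095 m and value of joint plunger_turn above 0.85 rad), for 0.2 s.
4. the drum is upright again and the plunger has sprung home and locks it, before any large stopper is loaded (value of joint plunger below 0.002 m and value of joint plunger_turn below 0.2 rad and value of joint drum below 0.06 rad and contact force between the fingers and plunger below 0.1 N and horizontal distance between each of large_stopper_1, large_stopper_2, large_stopper_3, large_stopper_4 and drum_mouth above 0.06 m), for 0.3 s.
At the end, for the whole second after the job is handed in: Every large stopper is inside the drum, every small one in the tray; drum upright (0.06 rad) and locked, plunger home (2 mm); lid flat on the rim (4 mm, 0.08 rad), within 11 mm of its centre, at rest (horizontal distance between each of large_stopper_1, large_stopper_2, large_stopper_3, large_stopper_4 and drum_mouth below 0.042 m and z of large_stopper_1 in the frame of drum_mouth between -0.095 and -0.01 m and z of large_stopper_2 in the frame of drum_mouth between -0.095 and -0.01 m and z of large_stopper_3 in the frame of drum_mouth between -0.095 and -0.01 m and z of large_stopper_4 in the frame of drum_mouth between -0.095 and -0.01 m and x of small_stopper_1 in the frame of tray between -0.052 and 0.052 m and y of small_stopper_1 in the frame of tray between -0.11 and 0.11 m and z of each of small_stopper_1, small_stopper_2, small_stopper_3, small_stopper_4 in the frame of tray below 0.04 m and linear speed of each of small_stopper_1, small_stopper_2, small_stopper_3, small_stopper_4 below 0.03 m/s and x of small_stopper_2 in the frame of tray between -0.052 and 0.052 m and y of small_stopper_2 in the frame of tray between -0.11 and 0.11 m and x of small_stopper_3 in the frame of tray between -0.052 and 0.052 m and y of small_stopper_3 in the frame of tray between -0.11 and 0.11 m and x of small_stopper_4 in the frame of tray between -0.052 and 0.052 m and y of small_stopper_4 in the frame of tray between -0.11 and 0.11 m and value of joint plunger below 0.002 m and value of joint plunger_turn below 0.2 rad and value of joint drum below 0.06 rad and horizontal distance between lid and drum_mouth below 0.011 m and z of lid in the frame of drum_mouth between -0.004 and 0.004 m and angle between lid's own z axis and vertical below 0.08 rad and linear speed of lid below 0.02 m/s); the robot touches nothing.
It fails at once if a bystander on the bench is pushed more than 4 cm or knocked over (distance of any of petri_dish_2, dropper_bottle_1 from where it was at the start of the episode above 0.04 m or angle between dropper_bottle_1's own z axis and vertical above 0.5 rad).
Of small_stopper_1, small_stopper_2, small_stopper_3, small_stopper_4 only 2 to 4 are there at a start; the rules pass over those that are not, and their reading is None.
Of large_stopper_1, large_stopper_2, large_stopper_3, large_stopper_4 only 2 to 4 are there at a start; the rules pass over those that are not, and their reading is None.
At some moment in a run one of tray may be knocked a few centimetres aside while the robot is not near it.
Once in a run the grip may slacken for a moment while it holds something.
It also fails if it takes over 208 s, if anything falls off the work surface, if the arm or the gripper's body presses on something with over 40 N, if the wrist force passes 120 N, or if a joint passes its speed limit or range.

## Working session

There is one attempt and no reset: what is moved stays moved. The work goes in short steps, Python scripts to look and compute and a tool call to move; the robot and the scene stay as the last step left them, time stands still between calls to the robot, and variables do not carry over. Pictures are saved under pics/ and viewed, about 12 in all and at most 16, crops included, and the job is handed in when it is done.

Besides the shell and the picture viewer there is one more tool, called after "Call:" as name([rows], argument=value, ...), one row to a line, values as JSON. servo_tool: Moves the arm, as the interface text tells. Its arguments: {"type":"object","properties":{"series":{"type":"array"},"force":{"type":"number"}},"required":["series"]}

```bash
mkdir -p pics
cat > h.py <<'E'
import numpy as np, cv2
from plant import status, viewer, ticket, manip
def find(names,cam,fn='tip_of',n=4,minc=0.2):
    for t in names:
        r=getattr(viewer,fn)(t,cam)
        print(cam,fn,t,[(np.round(d['centre'],3).tolist(),round(d['conf'],2)) for d in r[:n] if d['conf']>minc])
def world(cam,depth,u,v):
    c=viewer.get_calibration(cam);f=200/np.tan(np.radians(c['fovy'])/2)
    K=np.array([[f,0,c['cx']],[0,f,c['cy']],[0,0,1]])
    p=cv2.undistortPoints(np.array([[[u,v]]],float),K,np.array(c['dist'],float))[0,0]
    z=depth[int(v),int(u)];E=np.array(c['extrinsics'])
    return np.linalg.inv(E)@np.array([p[0]*z,p[1]*z,z,1])
def st():
    s=status.get_obs();print({k:np.round(s[k],3).tolist() for k in ('time_s','joint_pos','ee_pos','orientation','force','width')})
E
python3 - <<'E'
from h import *
st()
for c in('scene','top'):
    im,d=viewer.camera(c);cv2.imwrite(f'pics/{c}0.png',im);np.save(f'{c}0.npy',d)
    find(['stand','drum_pivot','tray_stop','drum_mouth','drum_bar','plunger_handle','lid','tray','tray_handle','petri_dish_1','lab_timer','dropper_bottle_1','large_stopper_1'],c,n=5)
E
```

```text
{'time_s': 0.0, 'joint_pos': [1.099, 0.092, 1.232, -0.0, 1.82, -0.057], 'ee_pos': [0.242, 0.549, 0.222], 'orientation': [-0.647, -3.074, 0.003], 'force': [0.058, 0.105, -0.792], 'width': 0.088}
scene tip_of stand [([0.497, 0.078, 0.001], 0.67), ([0.441, 0.261, 0.015], 0.38)]
scene tip_of drum_pivot [([0.494, 0.078, 0.15], 0.79)]
scene tip_of tray_stop [([0.502, 0.147, 0.007], 0.78)]
scene tip_of drum_mouth [([0.496, 0.078, 0.196], 0.56)]
scene tip_of drum_bar [([0.502, 0.166, 0.174], 0.74), ([0.496, 0.079, -0.001], 0.66)]
scene tip_of plunger_handle [([0.428, 0.088, 0.269], 0.45)]
scene tip_of lid [([0.499, 0.078, 0.199], 0.79)]
scene tip_of tray [([0.482, -0.172, 0.0], 0.59)]
scene tip_of tray_handle [([0.469, -0.323, 0.036], 0.91)]
scene tip_of petri_dish_1 [([0.436, -0.48, 0.001], 0.75), ([0.578, 0.218, 0.003], 0.58)]
scene tip_of lab_timer [([0.55, -0.465, -0.0], 0.56)]
scene tip_of dropper_bottle_1 [([0.6, 0.354, 0.004], 0.47)]
scene tip_of large_stopper_1 [([0.442, 0.263, 0.015], 0.49)]
top tip_of stand [([0.443, 0.26, 0.016], 0.65)]
top tip_of drum_pivot []
top tip_of tray_stop [([0.501, 0.152, 0.011], 0.82)]
top tip_of drum_mouth []
top tip_of drum_bar [([0.505, 0.164, 0.181], 0.61)]
top tip_of plunger_handle [([0.426, 0.083, 0.268], 0.43)]
top tip_of lid [([0.498, 0.08, 0.203], 0.62)]
top tip_of tray [([0.48, -0.168, -0.002], 0.73)]
top tip_of tray_handle [([0.47, -0.316, 0.031], 0.95)]
top tip_of petri_dish_1 [([0.583, 0.223, 0.001], 0.62), ([0.438, -0.483, 0.001], 0.53)]
top tip_of lab_timer [([0.553, -0.467, -0.001], 0.62), ([0.585, 0.223, -0.003], 0.46)]
top tip_of dropper_bottle_1 [([0.598, 0.361, -0.006], 0.59)]
top tip_of large_stopper_1 [([0.444, 0.261, 0.015], 0.61), ([0.502, 0.151, 0.009], 0.5), ([0.508, 0.262, 0.011], 0.49)]
```

View pics/scene0.png

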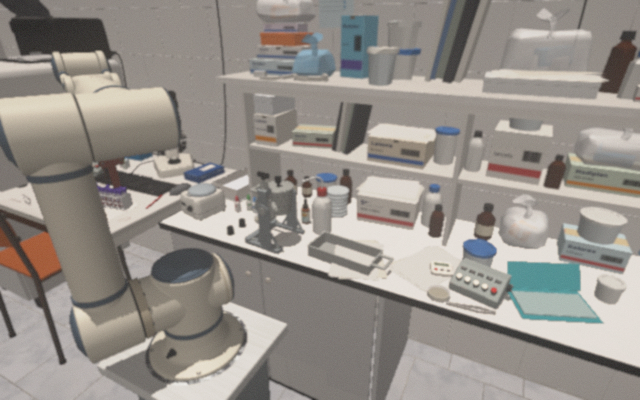

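View pics/top0.png

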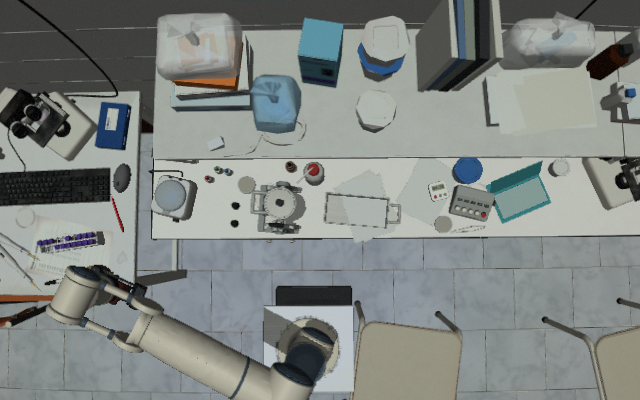

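Run:
```python
from h import *
a=cv2.imread('pics/top0.png')[150:245,180:340];b=cv2.imread('pics/scene0.png')[160:285,190:400]
a=cv2.resize(a,(700,415),interpolation=cv2.INTER_CUBIC)
cv2.imwrite('pics/c1.png',a);cv2.imwrite('pics/c2.png',cv2.resize(b,(790,470),interpolation=cv2.INTER_CUBIC))
d=np.load('top0.npy')
for u,v in[(240,160),(300,170),(240,220),(235,206),(235,223),(400,170),(313,173),(290,166),(304,188),(250,186),(280,150),(280,158),(330,230),(262,208),(301,208)]:
    print(u,v,np.round(world('top',d,u,v)[:3],3))
```

```text
240 160 [ 0.669  0.246 -0.004]
300 170 [0.63  0.028 0.003]
240 220 [0.451 0.242 0.006]
235 206 [0.5   0.257 0.023]
235 223 [0.439 0.254 0.039]
400 170 [ 0.628 -0.333 -0.001]
313 173 [ 0.595 -0.025  0.17 ]
290 166 [0.634 0.058 0.07 ]
304 188 [0.565 0.013 0.002]
250 186 [0.571 0.205 0.019]
280 150 [0.605 0.049 0.518]
280 158 [0.584 0.049 0.515]
330 230 [ 0.414 -0.079 -0.002]
262 208 [0.492 0.161 0.027]
301 208 [0.492 0.024 0.01 ]
```

View pics/c1.png

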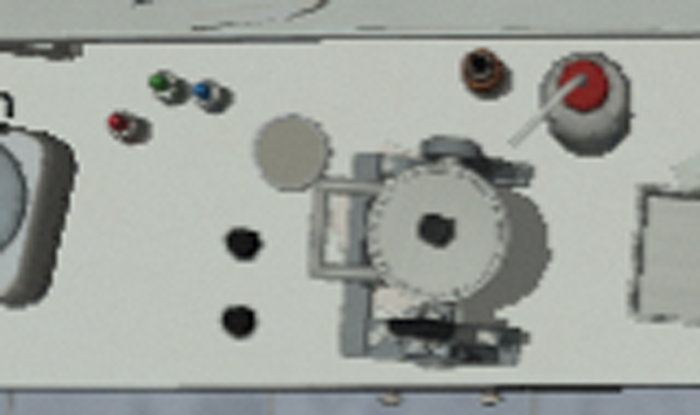

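View pics/c2.png

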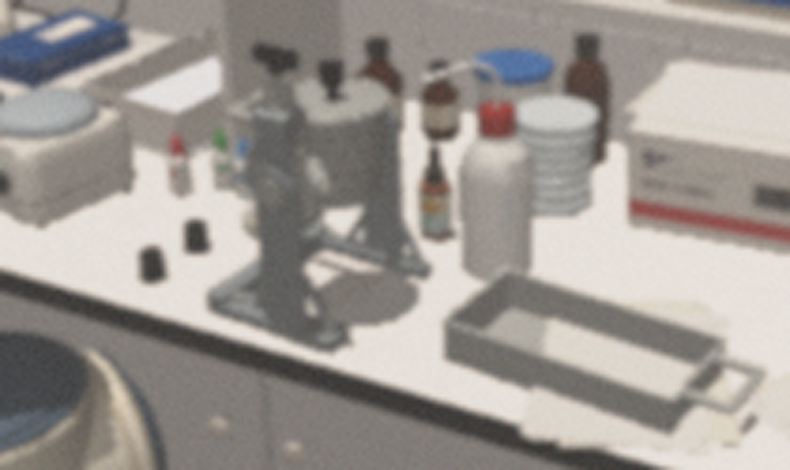

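Images show: drum with lid at about top px (280,203), plunger handle (276,225), tray (356,211) with its handle on the right, and two large stoppers at top px (235,206) and (235,223). A petri dish stands at (247,185) and the shelf edge is above at x≈0.58, z≈0.51. I'll take the tray first, going round high and close in.

Call:
servo_tool([
  {"xyz": [0.2, -0.3, 0.4], "dr": [0, 0, 0.3], "grip": 0.5},
  {"xyz": [0.5, -0.8, 1.0], "dr": [0, 0, 0.6], "grip": 0.5},
  {"xyz": [0.5, -0.8, 1.0], "dr": [0, 0, 0.7], "grip": 0.5},
  {"xyz": [0.5, -0.8, 1.0], "dr": [0, 0, 0.7], "grip": 0.5},
  {"xyz": [0.5, -0.8, 1.0], "dr": [0, 0, 0.7], "grip": 0.5},
  {"xyz": [0.5, -0.8, 1.0], "dr": [0, 0, 0.7], "grip": 0.5},
])

```text
time_s: 2.0
ee_pos: [0.3175, 0.4289, 0.3742]
orientation: [0.105, 3.138, 0.005]
force: [-0.0, 0.4, -0.5]
width: 0.0454
```

Call:
servo_tool([
  {"xyz": [0.2, -1, 0], "dr": [0, 0, 0], "grip": 0.5},
  {"xyz": [0.2, -1, 0], "dr": [0, 0, 0], "grip": 0.5},
  {"xyz": [0.2, -1, 0], "dr": [0, 0, 0], "grip": 0.5},
  {"xyz": [0.2, -1, 0], "dr": [0, 0, 0], "grip": 0.5},
  {"xyz": [0.2, -1, 0], "dr": [0, 0, 0], "grip": 0.5},
])

```text
time_s: 2.5
ee_pos: [0.3467, 0.2792, 0.3709]
orientation: [-0.104, -3.138, 0.001]
force: [-0.1, 0.0, -0.5]
width: 0.0438
```

Call:
servo_tool([
  {"xyz": [0.1, -1, 0], "dr": [0, 0, 0], "grip": 0.5},
  {"xyz": [0.1, -1, 0], "dr": [0, 0, 0], "grip": 0.5},
  {"xyz": [0.1, -1, 0], "dr": [0, 0, 0], "grip": 0.5},
  {"xyz": [0.1, -1, 0], "dr": [0, 0, 0], "grip": 0.5},
  {"xyz": [0.1, -1, 0], "dr": [0, 0, 0], "grip": 0.5},
])

```text
time_s: 3.0
ee_pos: [0.3622, 0.1297, 0.3715]
orientation: [-0.103, -3.138, -0.0]
force: [-0.4, 0.3, -0.3]
width: 0.0439
```

Call:
servo_tool([
  {"xyz": [0.1, -1, 0], "dr": [0, 0, 0], "grip": 0.5},
  {"xyz": [0.1, -1, 0], "dr": [0, 0, 0], "grip": 0.5},
  {"xyz": [0.1, -1, 0], "dr": [0, 0, 0], "grip": 0.5},
  {"xyz": [0.1, -1, 0], "dr": [0, 0, 0], "grip": 0.5},
  {"xyz": [0.1, -1, 0], "dr": [0, 0, 0], "grip": 0.5},
])

```text
time_s: 3.5
ee_pos: [0.3776, -0.0199, 0.3717]
orientation: [-0.101, -3.138, -0.002]
force: [-0.2, -0.1, 0.2]
width: 0.0437
```

Call:
servo_tool([
  {"xyz": [0.2, -1, 0], "dr": [0, 0, 0], "grip": 0.5},
  {"xyz": [0.2, -1, 0], "dr": [0, 0, 0], "grip": 0.5},
  {"xyz": [0.2, -1, 0], "dr": [0, 0, 0], "grip": 0.5},
  {"xyz": [0.2, -1, 0], "dr": [0, 0, 0], "grip": 0.5},
  {"xyz": [0.2, -1, 0], "dr": [0, 0, 0], "grip": 0.5},
])

```text
time_s: 4.0
ee_pos: [0.4081, -0.1692, 0.3716]
orientation: [-0.098, -3.138, -0.003]
force: [-1.1, 0.5, -0.5]
width: 0.0443
```

Run:
```python
from h import *
for k in range(2):
  for c in('scene','top'):
    im,d=viewer.camera(c);cv2.imwrite(f'pics/{c}1.png',im);np.save(f'{c}1.npy',d)
    find(['stand','drum_pivot','tray_stop','drum_mouth','drum_bar','plunger_handle','lid','tray','tray_handle'],c,n=2,minc=.35)
```

```text
scene tip_of stand [([0.496, 0.076, -0.004], 0.68)]
scene tip_of drum_pivot [([0.498, 0.08, 0.148], 0.57), ([0.501, 0.168, 0.175], 0.39)]
scene tip_of tray_stop [([0.503, 0.147, 0.005], 0.95)]
scene tip_of drum_mouth [([0.497, 0.076, 0.198], 0.58)]
scene tip_of drum_bar [([0.501, 0.171, 0.176], 0.87), ([0.47, -0.322, 0.036], 0.68)]
scene tip_of plunger_handle [([0.426, 0.086, 0.269], 0.53)]
scene tip_of lid [([0.498, 0.076, 0.198], 0.78)]
scene tip_of tray [([0.441, 0.26, 0.019], 0.71), ([0.483, -0.172, 0.002], 0.62)]
scene tip_of tray_handle [([0.437, -0.479, 0.0], 0.73), ([0.466, -0.322, 0.037], 0.66)]
top tip_of stand []
top tip_of drum_pivot [([0.447, 0.263, 0.014], 0.61)]
top tip_of tray_stop [([0.501, 0.149, 0.008], 0.72)]
top tip_of drum_mouth []
top tip_of drum_bar [([0.501, 0.167, 0.181], 0.49)]
top tip_of plunger_handle [([0.427, 0.085, 0.265], 0.38)]
top tip_of lid [([0.498, 0.083, 0.202], 0.83), ([0.595, 0.356, -0.004], 0.43)]
top tip_of tray [([0.484, -0.173, -0.004], 0.62)]
top tip_of tray_handle [([0.471, -0.316, 0.029], 0.88)]
scene tip_of stand [([0.496, 0.078, -0.00
[... 193 characters left out ...]
um_bar [([0.503, 0.166, 0.176], 0.66)]
scene tip_of plunger_handle [([0.428, 0.086, 0.268], 0.4)]
scene tip_of lid [([0.496, 0.08, 0.002], 0.72), ([0.496, 0.078, 0.2], 0.69)]
scene tip_of tray [([0.483, -0.171, -0.002], 0.97)]
scene tip_of tray_handle [([0.467, -0.323, 0.034], 0.89), ([0.437, -0.482, 0.001], 0.66)]
top tip_of stand []
top tip_of drum_pivot []
top tip_of tray_stop [([0.501, 0.151, 0.008], 0.79)]
top tip_of drum_mouth []
top tip_of drum_bar [([0.501, 0.167, 0.184], 0.54)]
top tip_of plunger_handle [([0.426, 0.083, 0.266], 0.57)]
top tip_of lid [([0.498, 0.079, 0.201], 0.79)]
top tip_of tray [([0.482, -0.171, -0.007], 0.68)]
top tip_of tray_handle [([0.47, -0.317, 0.032], 0.6)]
```

Call:
servo_tool([
  {"xyz": [0.4, -0.99, 0], "dr": [0, 0, 0], "grip": 0.5},
  {"xyz": [0.4, -0.99, 0], "dr": [0, 0, 0], "grip": 0.5},
  {"xyz": [0.4, -0.99, 0], "dr": [0, 0, 0], "grip": 0.5},
  {"xyz": [0.4, -0.99, -0.3], "dr": [0, 0, 0], "grip": 0.5},
  {"xyz": [0.4, -0.99, -0.6], "dr": [0, 0, 0], "grip": 0.5},
  {"xyz": [0.4, -0.99, -1], "dr": [0, 0, 0], "grip": 0.5},
  {"xyz": [0.4, -0.99, -1], "dr": [0, 0, 0], "grip": 0.5},
  {"xyz": [0.4, -0.99, -1], "dr": [0, 0, 0], "grip": 0.5},
])

```text
time_s: 6.8
ee_pos: [0.4661, -0.3188, 0.221]
orientation: [-0.102, -3.137, -0.004]
force: [0.3, -0.1, 1.0]
width: 0.044
```

Call:
servo_tool([
  {"xyz": [0, 0, -0.3], "dr": [0, 0, 0], "grip": 0.5},
  {"xyz": [0, 0, -0.6], "dr": [0, 0, 0], "grip": 0.5},
  {"xyz": [0, 0, -0.9], "dr": [0, 0, 0], "grip": 0.5},
  {"xyz": [0, 0, -1], "dr": [0, 0, 0], "grip": 0.5},
  {"xyz": [0, 0, -1], "dr": [0, 0, 0], "grip": 0.5},
])

```text
time_s: 7.3
ee_pos: [0.4671, -0.3195, 0.0735]
orientation: [-0.102, -3.14, -0.0]
force: [0.4, 0.3, 0.3]
width: 0.0437
```

Call:
servo_tool([
  {"xyz": [0, 0, -0.2], "dr": [0, 0, 0], "grip": 0.5},
  {"xyz": [0, 0, -0.35], "dr": [0, 0, 0], "grip": 0.5},
  {"xyz": [0, 0, -0.35], "dr": [0, 0, 0], "grip": 0.5},
  {"xyz": [0, 0, -0.35], "dr": [0, 0, 0], "grip": 0},
  {"xyz": [0, 0, -0.35], "dr": [0, 0, 0], "grip": 0},
  {"xyz": [0, 0, -0.35], "dr": [0, 0, 0], "grip": 0},
  {"xyz": [0, 0, -0.35], "dr": [0, 0, 0], "grip": 0},
  {"xyz": [0, 0, -0.35], "dr": [0, 0, 0], "grip": 0},
], force=15)

```text
time_s: 8.1
ee_pos: [0.4673, -0.3205, 0.0215]
orientation: [0.102, 3.138, -0.004]
force: [0.5, -2.9, 2.9]
width: 0.0095
```

Call:
servo_tool([
  {"xyz": [0.01, 0.1, 0], "dr": [0, 0, 0], "grip": 0},
  {"xyz": [0.02, 0.25, 0], "dr": [0, 0, 0], "grip": 0},
  {"xyz": [0.03, 0.4, 0], "dr": [0, 0, 0], "grip": 0},
  {"xyz": [0.04, 0.55, 0], "dr": [0, 0, 0], "grip": 0},
  {"xyz": [0.055, 0.7, 0], "dr": [0, 0, 0], "grip": 0},
  {"xyz": [0.065, 0.85, 0], "dr": [0, 0, 0], "grip": 0},
  {"xyz": [0.075, 1, 0], "dr": [0, 0, 0], "grip": 0},
  {"xyz": [0.075, 1, 0], "dr": [0, 0, 0], "grip": 0},
])

```text
time_s: 8.9
ee_pos: [0.4789, -0.1671, 0.0213]
orientation: [0.098, 3.138, 0.002]
force: [0.4, 5.8, 5.8]
width: 0.0097
```

Call:
servo_tool([
  {"xyz": [0.01, 0.1, 0], "dr": [0, 0, 0], "grip": 0},
  {"xyz": [0.015, 0.2, 0], "dr": [0, 0, 0], "grip": 0},
  {"xyz": [0.02, 0.28, 0], "dr": [0, 0, 0], "grip": 0},
  {"xyz": [0.025, 0.33, 0], "dr": [0, 0, 0], "grip": 0},
  {"xyz": [0.025, 0.36, 0], "dr": [0, 0, 0], "grip": 0},
  {"xyz": [0.025, 0.38, 0], "dr": [0, 0, 0], "grip": 0},
  {"xyz": [0.025, 0.39, 0], "dr": [0, 0, 0], "grip": 0},
])

```text
time_s: 9.6
ee_pos: [0.4826, -0.1133, 0.0215]
orientation: [0.103, 3.138, -0.006]
force: [0.7, -6.9, 5.7]
width: 0.0098
```

Run:
```python
from h import *
st()
for c in('scene','top'):
    im,d=viewer.camera(c);cv2.imwrite(f'pics/{c}2.png',im)
    find(['tray','tray_handle'],c,n=2,minc=.3)
```

```text
{'time_s': 9.6, 'joint_pos': [-0.297, -0.139, 1.816, -0.003, 1.462, -1.802], 'ee_pos': [0.483, -0.113, 0.021], 'orientation': [0.103, 3.138, -0.006], 'force': [0.652, -6.872, 5.678], 'width': 0.01}
scene tip_of tray [([0.494, 0.038, -0.002], 0.63)]
scene tip_of tray_handle [([0.482, -0.112, 0.035], 0.96)]
top tip_of tray [([0.492, 0.036, -0.001], 0.98)]
top tip_of tray_handle [([0.483, -0.108, 0.031], 0.79)]
```

Call:
servo_tool([
  {"xyz": [0, 0, 0], "dr": [0, 0, 0], "grip": 0.4},
  {"xyz": [0, 0, 0], "dr": [0, 0, 0], "grip": 0.4},
  {"xyz": [0, 0, 0], "dr": [0, 0, 0], "grip": 0.4},
  {"xyz": [0, -0.02, 0.2], "dr": [0, 0, 0], "grip": 0.4},
  {"xyz": [0, -0.02, 0.5], "dr": [0, 0, 0], "grip": 0.5},
  {"xyz": [0, -0.02, 1], "dr": [0, 0, 0], "grip": 0.5},
  {"xyz": [0, -0.02, 1], "dr": [0, 0, 0], "grip": 0.5},
  {"xyz": [0, -0.02, 1], "dr": [0, 0, 0], "grip": 0.5},
])

```text
time_s: 10.7
ee_pos: [0.4836, -0.1143, 0.175]
orientation: [0.101, 3.132, -0.003]
force: [0.1, 0.7, -1.1]
width: 0.0438
```

Call:
servo_tool([
  {"xyz": [0, 0, 0.33], "dr": [0, 0, 0], "grip": 0.5},
  {"xyz": [0, 0, 0.66], "dr": [0, 0, 0], "grip": 0.5},
  {"xyz": [0, 0.3, 0.9], "dr": [0, 0, 0], "grip": 0.5},
  {"xyz": [0, 0.6, 0.9], "dr": [0, 0, 0], "grip": 0.5},
  {"xyz": [0, 1, 0.9], "dr": [0, 0, 0], "grip": 0.5},
  {"xyz": [0, 1, 0.9], "dr": [0, 0, 0], "grip": 0.5},
])

```text
time_s: 11.3
ee_pos: [0.4814, 0.0401, 0.3037]
orientation: [-0.094, -3.138, -0.002]
force: [0.4, -0.3, -0.2]
width: 0.0438
```

Call:
servo_tool([
  {"xyz": [0.09, 0.3, 0], "dr": [0, 0, 0], "grip": 0.5},
  {"xyz": [0.09, 0.3, 0], "dr": [0, 0, 0], "grip": 0.5},
  {"xyz": [0.09, 0.3, 0], "dr": [0, 0, 0], "grip": 0.5},
  {"xyz": [0.09, 0.3, 0], "dr": [0, 0, 0], "grip": 0.5},
])

```text
time_s: 11.7
ee_pos: [0.4952, 0.0801, 0.3042]
orientation: [-0.103, -3.138, 0.001]
force: [0.5, -0.3, 0.3]
width: 0.0442
```

Run:
```python
from h import *
st()
for c in('scene','top'):
    im,d=viewer.camera(c);cv2.imwrite(f'pics/{c}2.png',im)
    find(['tray','tray_handle','lid'],c,n=2,minc=.3)
```

```text
{'time_s': 11.7, 'joint_pos': [0.093, -0.138, 1.311, -0.001, 1.971, -1.412], 'ee_pos': [0.495, 0.08, 0.304], 'orientation': [-0.103, -3.138, 0.001], 'force': [0.458, -0.304, 0.263], 'width': 0.044}
scene tip_of tray [([0.494, 0.04, 0.002], 0.59)]
scene tip_of tray_handle [([0.493, 0.038, -0.0], 0.74), ([0.483, -0.114, 0.036], 0.66)]
scene tip_of lid [([0.495, 0.077, 0.202], 0.79), ([0.444, 0.261, 0.014], 0.45)]
top tip_of tray [([0.491, 0.037, -0.004], 0.64)]
top tip_of tray_handle [([0.486, -0.107, 0.032], 0.8)]
top tip_of lid [([0.495, 0.078, 0.201], 0.62), ([0.499, 0.148, 0.008], 0.62)]
```

Call:
servo_tool([
  {"xyz": [0.01, 0, -0.25], "dr": [0, 0, 0], "grip": 0.5},
  {"xyz": [0.01, 0, -0.5], "dr": [0, 0, 0], "grip": 0.5},
  {"xyz": [0.01, 0, -0.62], "dr": [0, 0, 0], "grip": 0.5},
  {"xyz": [0.01, 0, -0.62], "dr": [0, 0, 0], "grip": 0.5},
  {"xyz": [0.01, 0, -0.62], "dr": [0, 0, 0], "grip": 0},
  {"xyz": [0.01, 0, -0.62], "dr": [0, 0, 0], "grip": 0},
  {"xyz": [0.01, 0, -0.62], "dr": [0, 0, 0], "grip": 0},
  {"xyz": [0.01, 0, -0.62], "dr": [0, 0, 0], "grip": 0},
  {"xyz": [0.01, 0, -0.62], "dr": [0, 0, 0], "grip": 0},
  {"xyz": [0.01, 0, -0.62], "dr": [0, 0, 0], "grip": 0},
], force=30)

```text
time_s: 13.1
ee_pos: [0.4973, 0.0813, 0.2135]
orientation: [0.102, 3.137, 0.001]
force: [0.6, 1.1, 4.4]
width: 0.0224
```

Call:
servo_tool([
  {"xyz": [0, 0, 0.1], "dr": [0, 0, 0], "grip": 0},
  {"xyz": [0, 0, 0.25], "dr": [0, 0, 0], "grip": 0},
  {"xyz": [0, 0, 0.4], "dr": [0, 0, 0], "grip": 0},
  {"xyz": [0, 0, 0.5], "dr": [0, 0, 0], "grip": 0},
  {"xyz": [0, 0, 0.5], "dr": [0, 0, 0], "grip": 0},
])

```text
time_s: 13.6
ee_pos: [0.4973, 0.0811, 0.29]
orientation: [0.102, 3.136, 0.001]
force: [0.2, -0.1, -1.4]
width: 0.0214
```

Call:
servo_tool([
  {"xyz": [0, -0.2, 0], "dr": [0, 0, 0], "grip": 0},
  {"xyz": [0, -0.5, 0], "dr": [0, 0, 0], "grip": 0},
  {"xyz": [0, -0.8, 0], "dr": [0, 0, 0], "grip": 0},
  {"xyz": [0, -1, 0], "dr": [0, 0, 0], "grip": 0},
])

```text
time_s: 14.0
ee_pos: [0.4962, -0.0712, 0.2858]
orientation: [-0.104, -3.138, 0.001]
force: [0.8, -0.4, -1.3]
width: 0.0218
```

Call:
servo_tool([
  {"xyz": [0, -0.25, 0], "dr": [0, 0, 0], "grip": 0},
  {"xyz": [0, -0.5, -0.1], "dr": [0, 0, 0], "grip": 0},
  {"xyz": [0, -0.8, -0.3], "dr": [0, 0, 0], "grip": 0},
  {"xyz": [0, -1, -0.5], "dr": [0, 0, 0], "grip": 0},
  {"xyz": [0, -1, -0.7], "dr": [0, 0, 0], "grip": 0},
])

```text
time_s: 14.5
ee_pos: [0.4954, -0.2224, 0.1789]
orientation: [-0.109, -3.136, 0.0]
force: [-0.6, 0.5, -2.8]
width: 0.0219
```

Call:
servo_tool([
  {"xyz": [-0.1, -0.2, -0.25], "dr": [0, 0, 0], "grip": 0},
  {"xyz": [-0.15, -0.37, -0.5], "dr": [0, 0, 0], "grip": 0},
  {"xyz": [-0.15, -0.37, -0.75], "dr": [0, 0, 0], "grip": 0},
  {"xyz": [-0.15, -0.37, -0.9], "dr": [0, 0, 0], "grip": 0},
  {"xyz": [-0.15, -0.37, -0.9], "dr": [0, 0, 0], "grip": 0},
])

```text
time_s: 15.0
ee_pos: [0.4711, -0.2727, 0.0414]
orientation: [-0.103, -3.131, -0.008]
force: [0.5, -0.1, -1.4]
width: 0.0217
```

Run:
```python
from h import *
st()
for c in('scene','top'):
    im,d=viewer.camera(c);cv2.imwrite(f'pics/{c}3.png',im)
    find(['lid','tray','tray_handle','small_stopper_1'],c,n=4,minc=.3)
a=cv2.imread('pics/top3.png')[150:245,180:410];b=cv2.imread('pics/scene3.png')[160:285,190:400]
cv2.imwrite('pics/m3.png',np.vstack([cv2.resize(a,(690,285)),cv2.resize(b,(690,315))]))
```

```text
{'time_s': 15.0, 'joint_pos': [-0.587, -0.007, 1.654, -0.0, 1.505, -2.092], 'ee_pos': [0.471, -0.273, 0.041], 'orientation': [-0.103, -3.131, -0.008], 'force': [0.489, -0.101, -1.38], 'width': 0.022}
scene tip_of lid [([0.468, -0.274, 0.03], 0.79), ([0.442, 0.26, 0.015], 0.67), ([0.486, -0.11, 0.035], 0.36)]
scene tip_of tray [([0.493, 0.038, 0.002], 0.97)]
scene tip_of tray_handle [([0.487, -0.116, 0.038], 0.79)]
scene tip_of small_stopper_1 []
top tip_of lid [([0.476, -0.271, 0.036], 0.63), ([0.487, -0.11, 0.028], 0.34)]
top tip_of tray [([0.496, 0.038, -0.005], 0.62), ([0.497, 0.085, 0.002], 0.45)]
top tip_of tray_handle [([0.486, -0.108, 0.031], 0.96)]
top tip_of small_stopper_1 [([0.484, 0.092, 0.124], 0.57), ([0.507, 0.089, 0.125], 0.46), ([0.485, 0.071, 0.124], 0.45)]
```

View pics/m3.png

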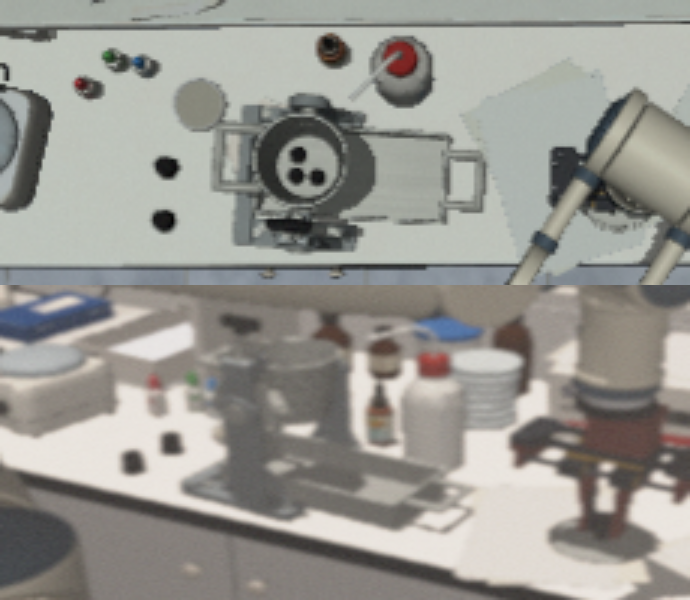

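Call:
servo_tool([
  {"xyz": [0, 0, -0.07], "dr": [0, 0, 0], "grip": 0},
  {"xyz": [0, 0, -0.12], "dr": [0, 0, 0], "grip": 0},
  {"xyz": [0, 0, -0.15], "dr": [0, 0, 0], "grip": 0},
  {"xyz": [0, 0, -0.15], "dr": [0, 0, 0], "grip": 0},
  {"xyz": [0, 0, -0.15], "dr": [0, 0, 0], "grip": 0.5},
  {"xyz": [0, 0, -0.15], "dr": [0, 0, 0], "grip": 0.5},
  {"xyz": [0, 0, -0.15], "dr": [0, 0, 0], "grip": 0.5},
  {"xyz": [0, 0, -0.15], "dr": [0, 0, 0], "grip": 0.5},
  {"xyz": [0, 0, 0.2], "dr": [0, 0, 0], "grip": 0.5},
  {"xyz": [0, 0, 0.5], "dr": [0, 0, 0], "grip": 0.5},
])

```text
time_s: 16.5
ee_pos: [0.4733, -0.2737, 0.1219]
orientation: [-0.102, -3.137, -0.003]
force: [0.5, -0.2, 0.2]
width: 0.0439
```

Call:
servo_tool([
  {"xyz": [0, 0, 0.3], "dr": [0, 0, -0.2], "grip": 0.4},
  {"xyz": [0, 0, 0.6], "dr": [0, 0, -0.4], "grip": 0.4},
  {"xyz": [0, 0.2, 0.9], "dr": [0, 0, -0.7], "grip": 0.4},
  {"xyz": [0, 0.5, 1], "dr": [0, 0, -1], "grip": 0.4},
  {"xyz": [0, 0.5, 1], "dr": [0, 0, -1], "grip": 0.4},
])

```text
time_s: 17.0
ee_pos: [0.4754, -0.1965, 0.2775]
orientation: [0.875, 3.009, 0.0]
force: [0.6, -0.9, -0.4]
width: 0.0351
```

Call:
servo_tool([
  {"xyz": [0, 0.2, 0.3], "dr": [0, 0, -0.25], "grip": 0.4},
  {"xyz": [0, 0.5, 0.6], "dr": [0, 0, -0.5], "grip": 0.4},
  {"xyz": [-0.1, 0.8, 0.7], "dr": [0, 0, -0.75], "grip": 0.4},
  {"xyz": [-0.15, 1, 0.75], "dr": [0, 0, -1], "grip": 0.4},
  {"xyz": [-0.15, 1, 0.75], "dr": [0, 0, -1], "grip": 0.4},
])

```text
time_s: 17.5
ee_pos: [0.4512, -0.046, 0.388]
orientation: [1.589, 2.705, 0.004]
force: [-0.0, -0.5, 0.3]
width: 0.0349
```

Call:
servo_tool([
  {"xyz": [-0.05, 0.2, 0], "dr": [0, 0, -0.25], "grip": 0.4},
  {"xyz": [-0.1, 0.5, 0], "dr": [0, 0, -0.5], "grip": 0.4},
  {"xyz": [-0.14, 0.89, 0], "dr": [0, 0, -0.75], "grip": 0.4},
  {"xyz": [-0.14, 0.89, 0], "dr": [0, 0, -1], "grip": 0.4},
  {"xyz": [-0.14, 0.89, 0], "dr": [0, 0, -1], "grip": 0.4},
])

```text
time_s: 18.0
ee_pos: [0.4309, 0.085, 0.3835]
orientation: [-2.21, -2.232, 0.002]
force: [0.1, -0.0, 0.3]
width: 0.0354
```

Call:
servo_tool([
  {"xyz": [0, 0, 0], "dr": [0, 0, -0.14], "grip": 0.4},
  {"xyz": [0, 0, 0], "dr": [0, 0, -0.14], "grip": 0.4},
  {"xyz": [0, 0, 0], "dr": [0, 0, -0.14], "grip": 0.4},
])

```text
time_s: 18.3
ee_pos: [0.4312, 0.0829, 0.3841]
orientation: [-2.288, -2.153, 0.001]
force: [-0.8, 0.1, -0.2]
width: 0.035
```

Run:
```python
from h import *
st()
for c in('scene','top'):
    im,d=viewer.camera(c);cv2.imwrite(f'pics/{c}4.png',im)
    find(['lid','tray','tray_handle','plunger_handle'],c,n=2,minc=.3)
```

```text
{'time_s': 18.3, 'joint_pos': [0.113, -0.235, 1.247, -0.0, 2.13, 0.174], 'ee_pos': [0.431, 0.083, 0.384], 'orientation': [-2.288, -2.153, 0.001], 'force': [-0.834, 0.053, -0.154], 'width': 0.035}
scene tip_of lid [([0.471, -0.275, 0.007], 0.75)]
scene tip_of tray [([0.493, 0.037, 0.001], 0.61), ([0.429, 0.085, 0.268], 0.36)]
scene tip_of tray_handle [([0.484, -0.116, 0.037], 0.59)]
scene tip_of plunger_handle [([0.425, 0.084, 0.269], 0.45)]
top tip_of lid [([0.476, -0.273, 0.008], 0.92)]
top tip_of tray [([0.493, 0.04, -0.005], 0.81)]
top tip_of tray_handle [([0.488, -0.107, 0.034], 0.96)]
top tip_of plunger_handle [([0.598, 0.359, -0.004], 0.54)]
```

Call:
servo_tool([
  {"xyz": [-0.027, 0.01, -0.2], "dr": [0, 0, 0], "grip": 0.4},
  {"xyz": [-0.027, 0.01, -0.5], "dr": [0, 0, 0], "grip": 0.4},
  {"xyz": [-0.027, 0.01, -0.75], "dr": [0, 0, 0], "grip": 0.4},
  {"xyz": [-0.027, 0.01, -0.88], "dr": [0, 0, 0], "grip": 0.4},
  {"xyz": [-0.027, 0.01, -0.88], "dr": [0, 0, 0], "grip": 0.4},
  {"xyz": [-0.027, 0.01, -0.88], "dr": [0, 0, 0], "grip": 0.1},
  {"xyz": [-0.027, 0.01, -0.88], "dr": [0, 0, 0], "grip": 0},
  {"xyz": [-0.027, 0.01, -0.88], "dr": [0, 0, 0], "grip": 0},
  {"xyz": [-0.027, 0.01, -0.88], "dr": [0, 0, 0], "grip": 0},
  {"xyz": [-0.027, 0.01, -0.88], "dr": [0, 0, 0], "grip": 0},
], force=40)

```text
time_s: 19.8
ee_pos: [0.4258, 0.0858, 0.2546]
orientation: [-2.29, -2.149, 0.0]
force: [-7.0, 0.2, 4.8]
width: 0.0117
```

Call:
servo_tool([
  {"xyz": [-0.01, 0, 0.03], "dr": [0, 0, 0], "grip": 0},
  {"xyz": [-0.01, 0, 0.07], "dr": [0, 0, 0], "grip": 0},
  {"xyz": [-0.01, 0, 0.11], "dr": [0, 0, 0], "grip": 0},
  {"xyz": [-0.01, 0, 0.11], "dr": [0, 0, 0], "grip": 0},
  {"xyz": [-0.01, 0, 0.11], "dr": [0, 0, 0], "grip": 0},
])

```text
time_s: 20.3
ee_pos: [0.4252, 0.0857, 0.2686]
orientation: [-2.291, -2.149, 0.001]
force: [-1.5, 1.7, -7.7]
width: 0.0119
```

Call:
servo_tool([
  {"xyz": [0, 0, 0.015], "dr": [0, 0, 0], "grip": 0},
  {"xyz": [0, 0, 0.015], "dr": [0, 0, 0.2], "grip": 0},
  {"xyz": [0, 0, 0.015], "dr": [0, 0, 0.4], "grip": 0},
  {"xyz": [0, 0, 0.015], "dr": [0, 0, 0.6], "grip": 0},
  {"xyz": [0, 0, 0.015], "dr": [0, 0, 0.8], "grip": 0},
  {"xyz": [0, 0, 0.015], "dr": [0, 0, 1], "grip": 0},
  {"xyz": [0, 0, 0.015], "dr": [0, 0, 1], "grip": 0},
])

```text
time_s: 21.0
ee_pos: [0.4249, 0.0858, 0.271]
orientation: [-1.686, -2.649, 0.001]
force: [-2.0, 1.4, -9.7]
width: 0.0115
```

Call:
servo_tool([
  {"xyz": [0, 0, 0], "dr": [0, 0, 0.2], "grip": 0},
  {"xyz": [0, 0, 0], "dr": [0, 0, 0.4], "grip": 0},
  {"xyz": [0, 0, 0], "dr": [0, 0, 0.6], "grip": 0},
  {"xyz": [0, 0, 0], "dr": [0, 0, 0.8], "grip": 0},
  {"xyz": [0, 0, 0], "dr": [0, 0, 1], "grip": 0},
  {"xyz": [0, 0, 0], "dr": [0, 0, 1], "grip": 0},
])

```text
time_s: 21.6
ee_pos: [0.4247, 0.0857, 0.271]
orientation: [-0.982, -2.982, 0.001]
force: [-3.2, 1.4, -9.1]
width: 0.0118
```

Call:
servo_tool([
  {"xyz": [0, 0, 0], "dr": [0, 0, 0.14], "grip": 0},
  {"xyz": [0, 0, 0], "dr": [0, 0, 0.14], "grip": 0},
  {"xyz": [0, 0, 0], "dr": [0, 0, 0.14], "grip": 0},
])

```text
time_s: 21.9
ee_pos: [0.4248, 0.0857, 0.2712]
orientation: [-0.881, -3.014, 0.001]
force: [-3.9, 1.0, -8.5]
width: 0.0116
```

Run:
```python
from h import *
st();print(np.round(status.get_obs()['wrist_torque'],2))
```

```text
{'time_s': 21.9, 'joint_pos': [0.12, -0.337, 1.538, 0.0, 1.942, -0.882], 'ee_pos': [0.425, 0.086, 0.271], 'orientation': [-0.881, -3.014, 0.001], 'force': [-3.893, 0.999, -8.49], 'width': 0.012}
[0.43 0.89 0.02]
```

Call:
servo_tool([
  {"xyz": [0, 0, -0.015], "dr": [0, 0, 0], "grip": 0},
  {"xyz": [0, 0, -0.03], "dr": [0, 0, 0], "grip": 0},
  {"xyz": [0, 0, -0.045], "dr": [0, 0, 0], "grip": 0},
  {"xyz": [0, 0, -0.045], "dr": [0, 0, 0], "grip": 0},
  {"xyz": [0, 0, -0.045], "dr": [0, 0, 0], "grip": 0},
])

```text
time_s: 22.4
ee_pos: [0.4248, 0.0857, 0.2655]
orientation: [0.88, 3.016, 0.0]
force: [-5.4, 1.2, -5.1]
width: 0.012
```

Call:
servo_tool([
  {"xyz": [0, 0, -0.015], "dr": [0, 0, 0], "grip": 0},
  {"xyz": [0, 0, -0.025], "dr": [0, 0, 0], "grip": 0},
  {"xyz": [0, 0, -0.025], "dr": [0, 0, 0], "grip": 0},
  {"xyz": [0, 0, -0.025], "dr": [0, 0, 0], "grip": 0},
])

```text
time_s: 22.8
ee_pos: [0.4249, 0.0856, 0.265]
orientation: [0.879, 3.012, 0.003]
force: [-9.4, -0.1, 8.7]
width: 0.0116
```

Call:
servo_tool([
  {"xyz": [-0.01, 0, 0.013], "dr": [0, 0, 0], "grip": 0},
  {"xyz": [-0.01, 0, 0.013], "dr": [0, 0, 0], "grip": 0.35},
  {"xyz": [-0.01, 0, 0.013], "dr": [0, 0, 0], "grip": 0.35},
  {"xyz": [-0.01, 0, 0.013], "dr": [0, 0, 0], "grip": 0.35},
  {"xyz": [-0.01, 0, 0.1], "dr": [0, 0, 0], "grip": 0.35},
  {"xyz": [-0.01, 0, 0.4], "dr": [0, 0, 0], "grip": 0.35},
  {"xyz": [-0.01, 0, 0.7], "dr": [0, 0, 0.1], "grip": 0.35},
  {"xyz": [0.1, 0.1, 0.7], "dr": [0, 0, 0.4], "grip": 0.35},
  {"xyz": [0.3, 0.3, 0.7], "dr": [0, 0, 0.7], "grip": 0.35},
  {"xyz": [0.5, 0.5, 0.7], "dr": [0, 0, 1], "grip": 0.35},
])

```text
time_s: 23.8
ee_pos: [0.5014, 0.1613, 0.368]
orientation: [0.094, 3.136, 0.001]
force: [0.7, -0.8, -0.1]
width: 0.0311
```

Call:
servo_tool([
  {"xyz": [0.05, 0.2, 0], "dr": [0, 0, 0], "grip": 0.35},
  {"xyz": [0.05, 0.2, 0], "dr": [0, 0, 0], "grip": 0.35},
  {"xyz": [0.05, 0.2, 0], "dr": [0, 0, 0], "grip": 0.35},
])

```text
time_s: 24.1
ee_pos: [0.5079, 0.1908, 0.3661]
orientation: [-0.101, -3.14, 0.001]
force: [0.2, -0.0, 1.0]
width: 0.031
```

Run:
```python
from h import *
st()
for c in('scene','top'):
    im,d=viewer.camera(c);cv2.imwrite(f'pics/{c}5.png',im)
    find(['lid','tray','plunger_handle','drum_bar','drum_pivot'],c,n=2,minc=.3)
a=cv2.imread('pics/top5.png')[150:245,220:350];b=cv2.imread('pics/scene5.png')[160:260,230:360]
cv2.imwrite('pics/m5.png',np.hstack([cv2.resize(a,(400,292)),cv2.resize(b,(400,292))]))
```

```text
{'time_s': 24.1, 'joint_pos': [0.297, 0.016, 1.049, -0.0, 2.077, -1.21], 'ee_pos': [0.508, 0.191, 0.366], 'orientation': [-0.101, -3.14, 0.001], 'force': [0.217, -0.026, 0.988], 'width': 0.031}
scene tip_of lid [([0.474, -0.277, 0.006], 0.58)]
scene tip_of tray [([0.493, 0.038, 0.003], 0.87)]
scene tip_of plunger_handle [([0.428, 0.085, 0.278], 0.45)]
scene tip_of drum_bar [([0.505, 0.17, 0.179], 0.98), ([0.5, 0.151, 0.006], 0.75)]
scene tip_of drum_pivot [([0.498, 0.081, 0.147], 0.77), ([0.504, 0.259, 0.018], 0.31)]
top tip_of lid [([0.475, -0.272, 0.006], 0.71), ([0.487, -0.109, 0.029], 0.6)]
top tip_of tray [([0.491, 0.038, -0.002], 0.69)]
top tip_of plunger_handle [([0.428, 0.084, 0.278], 0.58)]
top tip_of drum_bar [([0.502, 0.166, 0.184], 0.56)]
top tip_of drum_pivot [([0.494, 0.079, 0.152], 0.86)]
```

View pics/m5.png

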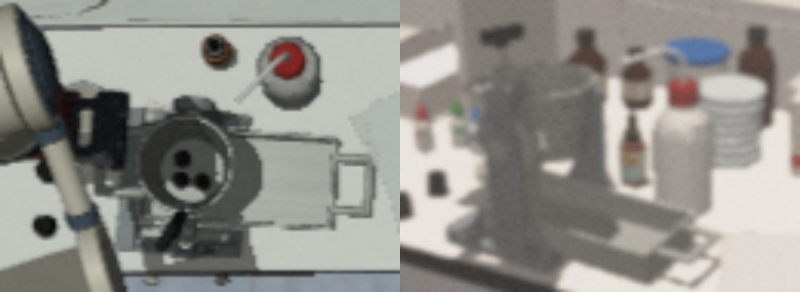

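Call:
servo_tool([
  {"xyz": [0, -0.15, -0.2], "dr": [0, 0, 0], "grip": 0.35},
  {"xyz": [0, -0.15, -0.5], "dr": [0, 0, 0], "grip": 0.35},
  {"xyz": [0, -0.15, -0.8], "dr": [0, 0, 0], "grip": 0.35},
  {"xyz": [0, -0.15, -1], "dr": [0, 0, 0], "grip": 0.35},
  {"xyz": [0, -0.15, -1], "dr": [0, 0, 0], "grip": 0.35},
])

```text
time_s: 25.2
ee_pos: [0.5056, 0.1675, 0.2101]
orientation: [-0.102, -3.131, 0.004]
force: [0.8, 0.2, -0.4]
width: 0.0307
```

Call:
servo_tool([
  {"xyz": [0, 0, -0.15], "dr": [0, 0, 0], "grip": 0.35},
  {"xyz": [0, 0, -0.35], "dr": [0, 0, 0], "grip": 0.35},
  {"xyz": [0, 0, -0.35], "dr": [0, 0, 0], "grip": 0.35},
  {"xyz": [0, 0, -0.35], "dr": [0, 0, 0], "grip": 0},
  {"xyz": [0, 0, -0.35], "dr": [0, 0, 0], "grip": 0},
  {"xyz": [0, 0, -0.35], "dr": [0, 0, 0], "grip": 0},
  {"xyz": [0, 0, -0.35], "dr": [0, 0, 0], "grip": 0},
], force=15)

```text
time_s: 25.9
ee_pos: [0.5089, 0.1695, 0.1661]
orientation: [0.1, 3.136, 0.005]
force: [0.9, 5.7, 6.0]
width: 0.0116
```

Call:
servo_tool([
  {"xyz": [-0.001, -0.023, 0.059], "dr": [0, 0, 0], "grip": 0},
  {"xyz": [-0.003, -0.052, 0.115], "dr": [0, 0, 0], "grip": 0},
  {"xyz": [-0.008, -0.125, 0.218], "dr": [0, 0, 0], "grip": 0},
  {"xyz": [-0.014, -0.218, 0.304], "dr": [0, 0, 0], "grip": 0},
  {"xyz": [-0.021, -0.325, 0.37], "dr": [0, 0, 0], "grip": 0},
  {"xyz": [-0.029, -0.444, 0.413], "dr": [0, 0, 0], "grip": 0},
  {"xyz": [-0.037, -0.569, 0.432], "dr": [0, 0, 0], "grip": 0},
  {"xyz": [-0.037, -0.569, 0.432], "dr": [0, 0, 0], "grip": 0},
])

```text
time_s: 26.7
ee_pos: [0.5027, 0.0813, 0.2323]
orientation: [0.104, 3.135, -0.0]
force: [-2.9, -0.6, 12.8]
width: 0.0114
```

Call:
servo_tool([
  {"xyz": [-0.004, -0.063, 0.008], "dr": [0, 0, 0], "grip": 0},
  {"xyz": [-0.008, -0.126, 0.002], "dr": [0, 0, 0], "grip": 0},
  {"xyz": [-0.012, -0.188, -0.011], "dr": [0, 0, 0], "grip": 0},
  {"xyz": [-0.016, -0.248, -0.03], "dr": [0, 0, 0], "grip": 0},
  {"xyz": [-0.02, -0.307, -0.054], "dr": [0, 0, 0], "grip": 0},
  {"xyz": [-0.024, -0.362, -0.085], "dr": [0, 0, 0], "grip": 0},
  {"xyz": [-0.027, -0.414, -0.121], "dr": [0, 0, 0], "grip": 0},
  {"xyz": [-0.03, -0.463, -0.161], "dr": [0, 0, 0], "grip": 0},
  {"xyz": [-0.033, -0.507, -0.207], "dr": [0, 0, 0], "grip": 0},
  {"xyz": [-0.035, -0.546, -0.256], "dr": [0, 0, 0], "grip": 0},
])

```text
time_s: 27.7
ee_pos: [0.4965, 0.0005, 0.1889]
orientation: [-0.102, -3.139, -0.0]
force: [-1.2, 3.9, 1.4]
width: 0.0115
```

Call:
servo_tool([
  {"xyz": [0, -0.015, -0.02], "dr": [0, 0, 0], "grip": 0},
  {"xyz": [0, -0.015, -0.02], "dr": [0, 0, 0], "grip": 0},
  {"xyz": [0, -0.015, -0.02], "dr": [0, 0, 0], "grip": 0},
  {"xyz": [0, -0.015, -0.02], "dr": [0, 0, 0], "grip": 0},
  {"xyz": [0, -0.015, -0.02], "dr": [0, 0, 0], "grip": 0},
  {"xyz": [0, -0.015, -0.02], "dr": [0, 0, 0], "grip": 0},
  {"xyz": [0, -0.015, -0.02], "dr": [0, 0, 0], "grip": 0},
  {"xyz": [0, -0.015, -0.02], "dr": [0, 0, 0], "grip": 0},
  {"xyz": [0, -0.015, -0.02], "dr": [0, 0, 0], "grip": 0},
  {"xyz": [0, -0.015, -0.02], "dr": [0, 0, 0], "grip": 0},
])

```text
time_s: 28.7
ee_pos: [0.4966, -0.0, 0.1876]
orientation: [0.099, 3.14, 0.004]
force: [-3.5, 8.2, 7.7]
width: 0.0118
```

Run:
```python
from h import *
st()
for c in('scene','top'):
    im,d=viewer.camera(c);cv2.imwrite(f'pics/{c}6.png',im)
    find(['lid','tray','plunger_handle','drum_bar','drum_mouth','small_stopper_1'],c,n=4,minc=.3)
a=cv2.imread('pics/top6.png')[150:245,220:350];b=cv2.imread('pics/scene6.png')[160:260,230:360]
cv2.imwrite('pics/m6.png',np.hstack([cv2.resize(a,(400,292)),cv2.resize(b,(400,292))]))
```

```text
{'time_s': 28.7, 'joint_pos': [-0.07, -0.193, 1.567, 0.003, 1.767, -1.578], 'ee_pos': [0.497, -0.0, 0.188], 'orientation': [0.099, 3.14, 0.004], 'force': [-3.531, 8.203, 7.699], 'width': 0.012}
scene tip_of lid [([0.47, -0.276, 0.003], 0.6)]
scene tip_of tray [([0.494, 0.036, 0.002], 0.86), ([0.492, -0.001, 0.201], 0.49)]
scene tip_of plunger_handle [([0.429, 0.084, 0.278], 0.61), ([0.505, 0.146, 0.006], 0.33)]
scene tip_of drum_bar [([0.489, -0.004, 0.197], 0.7)]
scene tip_of drum_mouth [([0.495, 0.041, 0.118], 0.64), ([0.443, 0.262, 0.015], 0.61)]
scene tip_of small_stopper_1 [([0.501, 0.013, 0.009], 0.45), ([0.531, 0.032, 0.013], 0.45), ([0.499, -0.014, 0.014], 0.37)]
top tip_of lid [([0.474, -0.271, 0.006], 0.9)]
top tip_of tray [([0.492, 0.036, -0.002], 0.72)]
top tip_of plunger_handle []
top tip_of drum_bar [([0.491, -0.002, 0.204], 0.55)]
top tip_of drum_mouth [([0.484, -0.108, 0.03], 0.74), ([0.497, 0.044, 0.119], 0.64)]
top tip_of small_stopper_1 []
```

View pics/m6.png

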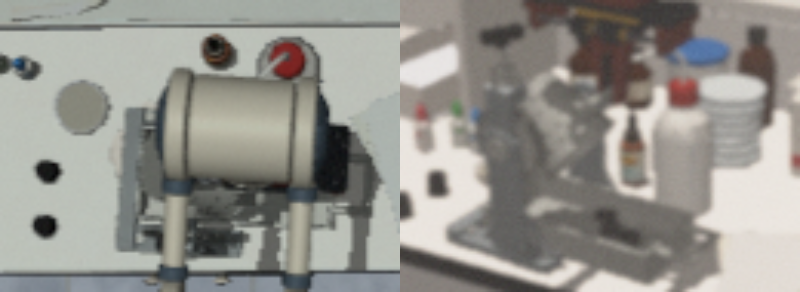

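Call:
servo_tool([
  {"xyz": [0.002, 0.054, 0.069], "dr": [0, 0, 0], "grip": 0},
  {"xyz": [0.005, 0.098, 0.115], "dr": [0, 0, 0], "grip": 0},
  {"xyz": [0.008, 0.147, 0.155], "dr": [0, 0, 0], "grip": 0},
  {"xyz": [0.011, 0.199, 0.191], "dr": [0, 0, 0], "grip": 0},
  {"xyz": [0.015, 0.254, 0.222], "dr": [0, 0, 0], "grip": 0},
  {"xyz": [0.019, 0.313, 0.246], "dr": [0, 0, 0], "grip": 0},
  {"xyz": [0.023, 0.373, 0.265], "dr": [0, 0, 0], "grip": 0},
  {"xyz": [0.027, 0.435, 0.278], "dr": [0, 0, 0], "grip": 0},
  {"xyz": [0.031, 0.498, 0.284], "dr": [0, 0, 0], "grip": 0},
  {"xyz": [0.035, 0.561, 0.284], "dr": [0, 0, 0], "grip": 0},
])

```text
time_s: 30.4
ee_pos: [0.5028, 0.0832, 0.2305]
orientation: [0.102, 3.138, -0.001]
force: [1.2, -3.4, 2.6]
width: 0.0111
```

Call:
servo_tool([
  {"xyz": [0.008, 0.125, -0.02], "dr": [0, 0, 0], "grip": 0},
  {"xyz": [0.016, 0.244, -0.062], "dr": [0, 0, 0], "grip": 0},
  {"xyz": [0.023, 0.351, -0.13], "dr": [0, 0, 0], "grip": 0},
  {"xyz": [0.029, 0.444, -0.218], "dr": [0, 0, 0], "grip": 0},
  {"xyz": [0.034, 0.517, -0.32], "dr": [0, 0, 0], "grip": 0},
  {"xyz": [0.036, 0.546, -0.38], "dr": [0, 0, 0], "grip": 0},
  {"xyz": [0.037, 0.569, -0.44], "dr": [0, 0, 0], "grip": 0},
  {"xyz": [0.037, 0.569, -0.46], "dr": [0, 0, 0], "grip": 0},
  {"xyz": [0.037, 0.569, -0.46], "dr": [0, 0, 0], "grip": 0},
])

```text
time_s: 31.3
ee_pos: [0.508, 0.1696, 0.1609]
orientation: [0.1, 3.138, 0.004]
force: [2.3, 1.9, 7.5]
width: 0.0114
```

Call:
servo_tool([
  {"xyz": [0, 0, 0.02], "dr": [0, 0, 0], "grip": 0.35},
  {"xyz": [0, 0, 0.02], "dr": [0, 0, 0], "grip": 0.35},
  {"xyz": [0, 0, 0.02], "dr": [0, 0, 0], "grip": 0.35},
  {"xyz": [0, 0, 0.3], "dr": [0, 0, 0], "grip": 0.35},
  {"xyz": [0, 0, 0.6], "dr": [0, 0, 0], "grip": 0.35},
  {"xyz": [0, 0, 1], "dr": [0, 0, 0], "grip": 0.35},
  {"xyz": [0, 0, 1], "dr": [0, 0, 0], "grip": 0.35},
])

```text
time_s: 32.0
ee_pos: [0.5084, 0.1684, 0.3165]
orientation: [0.102, 3.132, 0.004]
force: [0.8, 0.5, -0.0]
width: 0.0311
```

Call:
servo_tool([
  {"xyz": [0, 0, 0.3], "dr": [0, 0, -0.2], "grip": 0.35},
  {"xyz": [-0.1, -0.1, 0.4], "dr": [0, 0, -0.5], "grip": 0.35},
  {"xyz": [-0.3, -0.3, 0.4], "dr": [0, 0, -0.75], "grip": 0.35},
  {"xyz": [-0.55, -0.56, 0.4], "dr": [0, 0, -1], "grip": 0.35},
  {"xyz": [-0.55, -0.56, 0.4], "dr": [0, 0, -1], "grip": 0.35},
  {"xyz": [-0.55, -0.56, 0.4], "dr": [0, 0, -1], "grip": 0.35},
])

```text
time_s: 32.6
ee_pos: [0.4248, 0.0836, 0.3701]
orientation: [0.876, 3.017, 0.001]
force: [0.8, -0.3, -0.1]
width: 0.0308
```

Run:
```python
from h import *
st()
for c in('scene','top'):
    im,d=viewer.camera(c);cv2.imwrite(f'pics/{c}7.png',im)
    find(['tray','tray_handle','plunger_handle','drum_bar','drum_mouth','small_stopper_1'],c,n=4,minc=.3)
a=cv2.imread('pics/top7.png')[150:245,220:350];b=cv2.imread('pics/scene7.png')[160:260,230:360]
cv2.imwrite('pics/m7.png',np.hstack([cv2.resize(a,(400,292)),cv2.resize(b,(400,292))]))
```

```text
{'time_s': 32.6, 'joint_pos': [0.116, -0.266, 1.299, 0.0, 2.108, -0.89], 'ee_pos': [0.425, 0.084, 0.37], 'orientation': [0.876, 3.017, 0.001], 'force': [0.81, -0.291, -0.088], 'width': 0.031}
scene tip_of tray [([0.494, 0.037, 0.001], 0.97)]
scene tip_of tray_handle [([0.486, -0.116, 0.035], 0.77), ([0.579, 0.222, 0.001], 0.54), ([0.498, 0.079, -0.003], 0.33)]
scene tip_of plunger_handle [([0.425, 0.087, 0.281], 0.65)]
scene tip_of drum_bar [([0.506, 0.17, 0.177], 0.83)]
scene tip_of drum_mouth [([0.497, 0.078, 0.199], 0.72)]
scene tip_of small_stopper_1 [([0.499, -0.012, 0.009], 0.62), ([0.502, 0.014, 0.009], 0.51), ([0.532, 0.035, 0.014], 0.51)]
top tip_of tray [([0.493, 0.036, -0.005], 0.9)]
top tip_of tray_handle [([0.488, -0.105, 0.032], 0.75)]
top tip_of plunger_handle []
top tip_of drum_bar [([0.503, 0.166, 0.183], 0.62)]
top tip_of drum_mouth [([0.497, 0.079, 0.201], 0.9)]
top tip_of small_stopper_1 [([0.528, 0.035, 0.015], 0.56), ([0.503, 0.014, 0.012], 0.55), ([0.495, -0.013, 0.009], 0.49)]
```

View pics/m7.png

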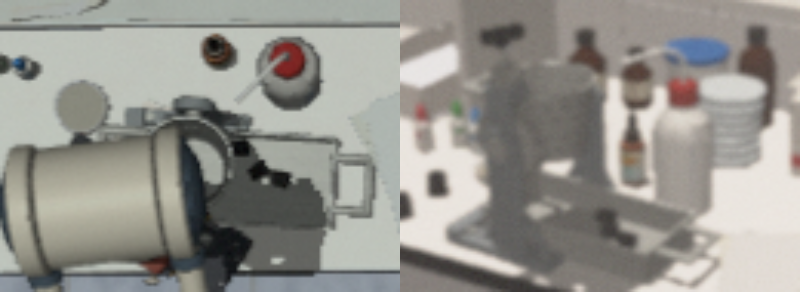

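Call:
servo_tool([
  {"xyz": [0, 0.014, -0.2], "dr": [0, 0, 0], "grip": 0.35},
  {"xyz": [0, 0.014, -0.5], "dr": [0, 0, 0], "grip": 0.35},
  {"xyz": [0, 0.014, -0.7], "dr": [0, 0, 0], "grip": 0.35},
  {"xyz": [0, 0.014, -0.7], "dr": [0, 0, 0], "grip": 0.35},
  {"xyz": [0, 0.014, -0.7], "dr": [0, 0, 0], "grip": 0},
  {"xyz": [0, 0.014, -0.7], "dr": [0, 0, 0], "grip": 0},
  {"xyz": [0, 0.014, -0.7], "dr": [0, 0, 0], "grip": 0},
  {"xyz": [0, 0.014, -0.7], "dr": [0, 0, 0], "grip": 0},
  {"xyz": [0, 0.014, -0.7], "dr": [0, 0, 0], "grip": 0},
], force=40)

```text
time_s: 34.2
ee_pos: [0.4255, 0.0854, 0.268]
orientation: [0.876, 3.013, -0.001]
force: [-3.1, -4.3, 5.8]
width: 0.0116
```

Call:
servo_tool([
  {"xyz": [0, 0, 0.015], "dr": [0, 0, 0], "grip": 0},
  {"xyz": [0, 0, 0.03], "dr": [0, 0, 0], "grip": 0},
  {"xyz": [0, 0, 0.04], "dr": [0, 0, 0], "grip": 0},
  {"xyz": [0, 0, 0.04], "dr": [0, 0, 0], "grip": 0},
  {"xyz": [0, 0, 0.04], "dr": [0, 0, 0], "grip": 0},
])

```text
time_s: 34.7
ee_pos: [0.4254, 0.0856, 0.2701]
orientation: [-0.876, -3.015, 0.003]
force: [0.1, -5.1, -8.4]
width: 0.012
```

Call:
servo_tool([
  {"xyz": [0, 0, 0.015], "dr": [0, 0, 0], "grip": 0},
  {"xyz": [0, 0, 0.021], "dr": [0, 0, 0], "grip": 0},
  {"xyz": [0, 0, 0.021], "dr": [0, 0, 0], "grip": 0},
  {"xyz": [0, 0, 0.021], "dr": [0, 0, -0.2], "grip": 0},
  {"xyz": [0, 0, 0.021], "dr": [0, 0, -0.4], "grip": 0},
  {"xyz": [0, 0, 0.021], "dr": [0, 0, -0.6], "grip": 0},
  {"xyz": [0, 0, 0.021], "dr": [0, 0, -0.8], "grip": 0},
  {"xyz": [0, 0, 0.021], "dr": [0, 0, -1], "grip": 0},
  {"xyz": [0, 0, 0.021], "dr": [0, 0, -1], "grip": 0},
])

```text
time_s: 35.6
ee_pos: [0.4253, 0.0854, 0.273]
orientation: [-1.6, -2.703, 0.005]
force: [-0.2, -6.6, -9.3]
width: 0.0114
```

Call:
servo_tool([
  {"xyz": [0, 0, 0], "dr": [0, 0, -0.2], "grip": 0},
  {"xyz": [0, 0, 0], "dr": [0, 0, -0.4], "grip": 0},
  {"xyz": [0, 0, 0], "dr": [0, 0, -0.6], "grip": 0},
  {"xyz": [0, 0, 0], "dr": [0, 0, -0.8], "grip": 0},
  {"xyz": [0, 0, 0], "dr": [0, 0, -1], "grip": 0},
  {"xyz": [0, 0, 0], "dr": [0, 0, -1], "grip": 0},
])

```text
time_s: 36.2
ee_pos: [0.4252, 0.0853, 0.273]
orientation: [-2.219, -2.223, 0.006]
force: [0.5, -6.2, -9.5]
width: 0.0117
```

Call:
servo_tool([
  {"xyz": [0, 0, 0], "dr": [0, 0, -0.1], "grip": 0},
  {"xyz": [0, 0, 0], "dr": [0, 0, -0.15], "grip": 0},
  {"xyz": [0, 0, 0], "dr": [0, 0, -0.15], "grip": 0},
])

```text
time_s: 36.5
ee_pos: [0.4251, 0.0853, 0.2729]
orientation: [-2.299, -2.141, 0.006]
force: [0.4, -7.3, -8.3]
width: 0.0115
```

Run:
```python
from h import *
st();print(np.round(status.get_obs()['wrist_torque'],2))
```

```text
{'time_s': 36.5, 'joint_pos': [0.121, -0.334, 1.532, -0.002, 1.947, 0.191], 'ee_pos': [0.425, 0.085, 0.273], 'orientation': [-2.299, -2.141, 0.006], 'force': [0.424, -7.32, -8.338], 'width': 0.011}
[-1.43  0.01 -0.01]
```

Call:
servo_tool([
  {"xyz": [0, 0, -0.03], "dr": [0, 0, 0], "grip": 0},
  {"xyz": [0, 0, -0.06], "dr": [0, 0, 0], "grip": 0},
  {"xyz": [0, 0, -0.09], "dr": [0, 0, 0], "grip": 0},
  {"xyz": [0, 0, -0.12], "dr": [0, 0, 0], "grip": 0},
  {"xyz": [0, 0, -0.12], "dr": [0, 0, 0], "grip": 0},
])

```text
time_s: 37.0
ee_pos: [0.4251, 0.0853, 0.2575]
orientation: [2.297, 2.141, -0.002]
force: [-2.4, -7.4, 1.5]
width: 0.0115
```

Call:
servo_tool([
  {"xyz": [0, 0, 0], "dr": [0, 0, 0], "grip": 0.35},
  {"xyz": [0, 0, 0], "dr": [0, 0, 0], "grip": 0.35},
  {"xyz": [0, 0, 0], "dr": [0, 0, 0], "grip": 0.35},
  {"xyz": [0, 0, 0.1], "dr": [0, 0, 0], "grip": 0.35},
  {"xyz": [0, 0, 0.4], "dr": [0, 0, 0], "grip": 0.35},
  {"xyz": [0, 0, 0.6], "dr": [0, 0, 0], "grip": 0.5},
  {"xyz": [0, 0.2, 0.6], "dr": [0, 0, 0], "grip": 0.5},
  {"xyz": [0, 0.5, 0.6], "dr": [0, 0, 0], "grip": 0.5},
  {"xyz": [0.1, 0.8, 0.6], "dr": [0, 0, 0], "grip": 0.5},
  {"xyz": [0.12, 1, 0.6], "dr": [0, 0, 0], "grip": 0.5},
])

```text
time_s: 38.0
ee_pos: [0.4437, 0.2391, 0.3459]
orientation: [-2.294, -2.145, -0.0]
force: [-0.1, -0.2, -0.4]
width: 0.0439
```

Call:
servo_tool([
  {"xyz": [0, 0.3, 0], "dr": [0, 0, 0], "grip": 0.5},
  {"xyz": [0, 0.6, 0], "dr": [0, 0, 0], "grip": 0.5},
  {"xyz": [0, 0.6, 0], "dr": [0, 0, 0], "grip": 0.5},
])

```text
time_s: 38.3
ee_pos: [0.4425, 0.331, 0.3442]
orientation: [-2.289, -2.149, 0.004]
force: [0.0, -0.1, -0.1]
width: 0.0438
```

Run:
```python
from h import *
st()
for c in('scene','top'):
    im,d=viewer.camera(c);cv2.imwrite(f'pics/{c}8.png',im)
    find(['tray','plunger_handle','drum_mouth','small_stopper_1','large_stopper_1','lid'],c,n=4,minc=.3)
a=cv2.imread('pics/top8.png')[150:245,190:320];b=cv2.imread('pics/scene8.png')[160:260,220:350]
cv2.imwrite('pics/m8.png',np.hstack([cv2.resize(a,(400,292)),cv2.resize(b,(400,292))]))
```

```text
{'time_s': 38.3, 'joint_pos': [0.579, 0.026, 1.079, 0.002, 2.039, 0.644], 'ee_pos': [0.442, 0.331, 0.344], 'orientation': [-2.289, -2.149, 0.004], 'force': [0.021, -0.146, -0.112], 'width': 0.044}
scene tip_of tray [([0.493, 0.039, -0.002], 0.82), ([0.601, 0.356, 0.003], 0.57), ([0.534, 0.034, 0.014], 0.42)]
scene tip_of plunger_handle [([0.425, 0.086, 0.267], 0.67)]
scene tip_of drum_mouth [([0.495, 0.077, 0.196], 0.7)]
scene tip_of small_stopper_1 [([0.497, -0.008, 0.013], 0.61), ([0.503, 0.014, 0.01], 0.51), ([0.536, 0.035, 0.015], 0.41)]
scene tip_of large_stopper_1 [([0.504, 0.257, 0.016], 0.41), ([0.443, 0.262, 0.015], 0.39)]
scene tip_of lid [([0.47, -0.276, 0.006], 0.9)]
top tip_of tray [([0.492, 0.038, -0.0], 0.9)]
top tip_of plunger_handle [([0.425, 0.084, 0.268], 0.56), ([0.436, -0.485, -0.001], 0.38)]
top tip_of drum_mouth [([0.5, 0.081, 0.2], 0.93), ([0.499, 0.15, 0.01], 0.43)]
top tip_of small_stopper_1 [([0.491, -0.01, 0.008], 0.58), ([0.529, 0.034, 0.01], 0.42)]
top tip_of large_stopper_1 [([0.442, 0.259, 0.014], 0.61), ([0.505, 0.259, 0.016], 0.4), ([0.435, -0.485, 0.002], 0.33)]
top tip_of lid [([0.475, -0.272, 0.006], 0.68), ([0.6, 0.359, -0.005], 0.37)]
```

View pics/m8.png

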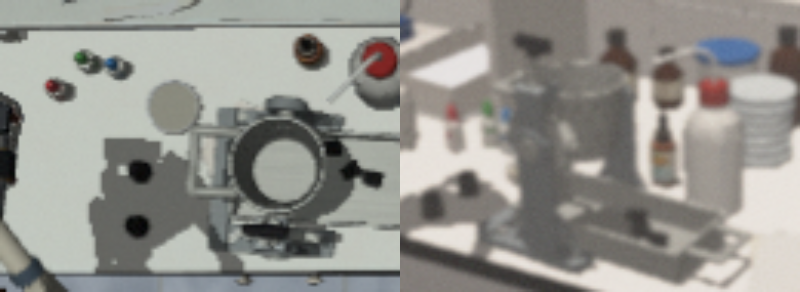

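Call:
servo_tool([
  {"xyz": [0, -0.25, -0.2], "dr": [0, 0, 0], "grip": 0.5},
  {"xyz": [0, -0.47, -0.4], "dr": [0, 0, 0], "grip": 0.5},
  {"xyz": [0, -0.47, -0.7], "dr": [0, 0, 0], "grip": 0.5},
  {"xyz": [0, -0.47, -1], "dr": [0, 0, 0], "grip": 0.5},
  {"xyz": [0, -0.47, -1], "dr": [0, 0, 0], "grip": 0.5},
])

```text
time_s: 39.5
ee_pos: [0.4398, 0.2537, 0.1878]
orientation: [-2.294, -2.14, 0.022]
force: [-0.9, 0.3, -1.5]
width: 0.0441
```

Call:
servo_tool([
  {"xyz": [0, 0, -0.3], "dr": [0, 0, 0], "grip": 0.5},
  {"xyz": [0, 0, -0.6], "dr": [0, 0, 0], "grip": 0.5},
  {"xyz": [0, 0, -0.8], "dr": [0, 0, 0], "grip": 0.5},
  {"xyz": [0, 0, -0.95], "dr": [0, 0, 0], "grip": 0.5},
  {"xyz": [0, 0, -1], "dr": [0, 0, 0], "grip": 0.5},
  {"xyz": [0, 0, -1], "dr": [0, 0, 0], "grip": 0.5},
])

```text
time_s: 40.1
ee_pos: [0.4439, 0.2562, 0.0479]
orientation: [2.296, 2.144, 0.001]
force: [0.0, 0.3, -0.4]
width: 0.0438
```

Call:
servo_tool([
  {"xyz": [0, 0, -0.15], "dr": [0, 0, 0], "grip": 0.5},
  {"xyz": [0, 0, -0.27], "dr": [0, 0, 0], "grip": 0.5},
  {"xyz": [0, 0, -0.28], "dr": [0, 0, 0], "grip": 0.5},
  {"xyz": [0, 0, -0.28], "dr": [0, 0, 0], "grip": 0},
  {"xyz": [0, 0, -0.28], "dr": [0, 0, 0], "grip": 0},
  {"xyz": [0, 0, -0.28], "dr": [0, 0, 0], "grip": 0},
  {"xyz": [0, 0, -0.28], "dr": [0, 0, 0], "grip": 0},
  {"xyz": [0, 0, -0.28], "dr": [0, 0, 0], "grip": 0},
  {"xyz": [0, 0, 0.1], "dr": [0, 0, 0], "grip": 0},
  {"xyz": [0, 0, 0.4], "dr": [0, 0, 0], "grip": 0},
], force=20)

```text
time_s: 41.1
ee_pos: [0.442, 0.2551, 0.1043]
orientation: [-2.296, -2.143, 0.006]
force: [1.8, 0.5, 1.0]
width: 0.0252
```

Call:
servo_tool([
  {"xyz": [0, 0, 0.3], "dr": [0, 0, 0.2], "grip": 0},
  {"xyz": [0, 0, 0.6], "dr": [0, 0, 0.45], "grip": 0},
  {"xyz": [0, 0, 0.9], "dr": [0, 0, 0.7], "grip": 0},
  {"xyz": [0, 0, 1], "dr": [0, 0, 1], "grip": 0},
  {"xyz": [0, 0, 1], "dr": [0, 0, 1], "grip": 0},
])

```text
time_s: 41.6
ee_pos: [0.4442, 0.2562, 0.2585]
orientation: [1.691, 2.643, 0.009]
force: [-0.9, 0.2, -0.6]
width: 0.0253
```

Call:
servo_tool([
  {"xyz": [0.05, 0, 0.1], "dr": [0, 0, 0.25], "grip": 0},
  {"xyz": [0.15, -0.2, 0.1], "dr": [0, 0, 0.5], "grip": 0},
  {"xyz": [0.29, -0.4, 0.1], "dr": [0, 0, 0.75], "grip": 0},
  {"xyz": [0.29, -0.6, 0.1], "dr": [0, 0, 1], "grip": 0},
  {"xyz": [0.29, -0.6, 0.1], "dr": [0, 0, 1], "grip": 0},
])

```text
time_s: 42.1
ee_pos: [0.4868, 0.1629, 0.2674]
orientation: [-0.995, -2.977, 0.004]
force: [-0.0, 1.3, -1.1]
width: 0.0254
```

Call:
servo_tool([
  {"xyz": [0, -0.2, 0], "dr": [0, 0, 0.25], "grip": 0},
  {"xyz": [0, -0.4, 0], "dr": [0, 0, 0.5], "grip": 0},
  {"xyz": [0, -0.57, 0], "dr": [0, 0, 0.75], "grip": 0},
  {"xyz": [0, -0.57, 0], "dr": [0, 0, 1], "grip": 0},
  {"xyz": [0, -0.57, 0], "dr": [0, 0, 1], "grip": 0},
])

```text
time_s: 42.6
ee_pos: [0.4864, 0.0803, 0.2681]
orientation: [-0.226, -3.132, -0.0]
force: [-0.7, 0.4, -0.4]
width: 0.0256
```

Call:
servo_tool([
  {"xyz": [0, 0, 0], "dr": [0, 0, 0.14], "grip": 0},
  {"xyz": [0, 0, 0], "dr": [0, 0, 0.14], "grip": 0},
  {"xyz": [0, 0, 0], "dr": [0, 0, 0.14], "grip": 0},
])

```text
time_s: 42.9
ee_pos: [0.4866, 0.081, 0.2689]
orientation: [-0.116, -3.139, -0.0]
force: [0.6, -0.8, -0.4]
width: 0.0252
```

Call:
servo_tool([
  {"xyz": [0, -0.005, -0.2], "dr": [0, 0, 0], "grip": 0},
  {"xyz": [0, -0.005, -0.4], "dr": [0, 0, 0], "grip": 0},
  {"xyz": [0, -0.005, -0.6], "dr": [0, 0, 0], "grip": 0},
  {"xyz": [0, -0.005, -0.69], "dr": [0, 0, 0], "grip": 0},
  {"xyz": [0, -0.005, -0.69], "dr": [0, 0, 0], "grip": 0},
  {"xyz": [0, -0.005, -0.69], "dr": [0, 0, 0], "grip": 0.42},
  {"xyz": [0, -0.005, -0.69], "dr": [0, 0, 0], "grip": 0.42},
  {"xyz": [0, -0.005, -0.69], "dr": [0, 0, 0], "grip": 0.42},
  {"xyz": [0, -0.005, -0.3], "dr": [0, 0, 0], "grip": 0.42},
  {"xyz": [0, -0.005, 0], "dr": [0, 0, 0], "grip": 0.42},
])

```text
time_s: 43.9
ee_pos: [0.4858, 0.0794, 0.2658]
orientation: [-0.11, -3.136, 0.001]
force: [1.3, 1.2, 0.6]
width: 0.0369
```

Call:
servo_tool([
  {"xyz": [0, 0.2, 0], "dr": [0, 0, -0.25], "grip": 0.5},
  {"xyz": [0, 0.4, 0], "dr": [0, 0, -0.5], "grip": 0.5},
  {"xyz": [0.05, 0.6, 0], "dr": [0, 0, -0.75], "grip": 0.5},
  {"xyz": [0.12, 0.8, 0], "dr": [0, 0, -1], "grip": 0.5},
  {"xyz": [0.12, 1, 0], "dr": [0, 0, -1], "grip": 0.5},
  {"xyz": [0.12, 1, 0], "dr": [0, 0, -1], "grip": 0.5},
])

```text
time_s: 44.5
ee_pos: [0.5046, 0.2324, 0.2662]
orientation: [-0.878, -3.016, -0.002]
force: [-0.5, 0.5, -1.1]
width: 0.0441
```

Call:
servo_tool([
  {"xyz": [0, 0.19, 0], "dr": [0, 0, -0.25], "grip": 0.5},
  {"xyz": [0, 0.19, 0], "dr": [0, 0, -0.5], "grip": 0.5},
  {"xyz": [0, 0.19, 0], "dr": [0, 0, -0.75], "grip": 0.5},
  {"xyz": [0, 0.19, 0], "dr": [0, 0, -1], "grip": 0.5},
  {"xyz": [0, 0.19, 0], "dr": [0, 0, -1], "grip": 0.5},
])

```text
time_s: 45.0
ee_pos: [0.505, 0.2573, 0.2669]
orientation: [1.603, 2.701, 0.001]
force: [0.7, -0.4, 0.2]
width: 0.0441
```

Call:
servo_tool([
  {"xyz": [0, 0, 0], "dr": [0, 0, -0.25], "grip": 0.5},
  {"xyz": [0, 0, 0], "dr": [0, 0, -0.5], "grip": 0.5},
  {"xyz": [0, 0, -0.2], "dr": [0, 0, -0.75], "grip": 0.5},
  {"xyz": [0, 0, -0.4], "dr": [0, 0, -1], "grip": 0.5},
  {"xyz": [0, 0, -0.4], "dr": [0, 0, -1.0], "grip": 0.5},
])

```text
time_s: 45.5
ee_pos: [0.5033, 0.2566, 0.2015]
orientation: [-2.217, -2.222, 0.011]
force: [-0.7, 0.1, -1.3]
width: 0.0442
```

Call:
servo_tool([
  {"xyz": [0, 0, 0], "dr": [0, 0, -0.13], "grip": 0.5},
  {"xyz": [0, 0, 0], "dr": [0, 0, -0.13], "grip": 0.5},
])

```text
time_s: 45.7
ee_pos: [0.5052, 0.2577, 0.2079]
orientation: [2.287, 2.153, 0.003]
force: [0.6, -0.3, 0.1]
width: 0.0439
```

Run:
```python
from h import *
st()
for c in('scene','top'):
    im,d=viewer.camera(c);cv2.imwrite(f'pics/{c}9.png',im)
    find(['tray','tray_handle','drum_mouth','large_stopper_1','lid'],c,n=4,minc=.3)
```

```text
{'time_s': 45.7, 'joint_pos': [0.412, -0.002, 1.353, -0.0, 1.789, 0.472], 'ee_pos': [0.505, 0.258, 0.208], 'orientation': [2.287, 2.153, 0.003], 'force': [0.607, -0.319, 0.081], 'width': 0.044}
scene tip_of tray []
scene tip_of tray_handle [([0.484, -0.116, 0.034], 0.65)]
scene tip_of drum_mouth [([0.484, -0.112, 0.036], 0.68), ([0.496, 0.078, 0.197], 0.58)]
scene tip_of large_stopper_1 [([0.504, 0.258, 0.019], 0.44)]
scene tip_of lid [([0.473, -0.274, 0.006], 0.77), ([0.495, 0.078, 0.196], 0.58)]
top tip_of tray [([0.492, -0.012, 0.01], 0.74), ([0.492, 0.035, 0.0], 0.61)]
top tip_of tray_handle [([0.484, -0.109, 0.032], 0.72)]
top tip_of drum_mouth [([0.497, 0.08, -0.0], 0.68), ([0.499, 0.08, 0.199], 0.64), ([0.495, 0.08, 0.152], 0.52)]
top tip_of large_stopper_1 [([0.487, 0.081, 0.129], 0.41), ([0.507, 0.258, 0.018], 0.36)]
top tip_of lid [([0.471, -0.274, 0.008], 0.62)]
```

Call:
servo_tool([
  {"xyz": [0, 0, -0.3], "dr": [0, 0, 0], "grip": 0.5},
  {"xyz": [0, 0, -0.6], "dr": [0, 0, 0], "grip": 0.5},
  {"xyz": [0, 0, -0.9], "dr": [0, 0, 0], "grip": 0.5},
  {"xyz": [0, 0, -1], "dr": [0, 0, 0], "grip": 0.5},
  {"xyz": [0, 0, -1], "dr": [0, 0, 0], "grip": 0.5},
])

```text
time_s: 46.8
ee_pos: [0.5032, 0.2573, 0.0534]
orientation: [-2.29, -2.148, 0.008]
force: [-0.6, 0.0, -0.4]
width: 0.0437
```

Call:
servo_tool([
  {"xyz": [0, 0, -0.15], "dr": [0, 0, 0], "grip": 0.5},
  {"xyz": [0, 0, -0.3], "dr": [0, 0, 0], "grip": 0.5},
  {"xyz": [0, 0, -0.36], "dr": [0, 0, 0], "grip": 0.5},
  {"xyz": [0, 0, -0.36], "dr": [0, 0, 0], "grip": 0},
  {"xyz": [0, 0, -0.36], "dr": [0, 0, 0], "grip": 0},
  {"xyz": [0, 0, -0.36], "dr": [0, 0, 0], "grip": 0},
  {"xyz": [0, 0, -0.36], "dr": [0, 0, 0], "grip": 0},
  {"xyz": [0, 0, -0.36], "dr": [0, 0, 0], "grip": 0},
  {"xyz": [0, 0, 0], "dr": [0, 0, 0], "grip": 0},
  {"xyz": [0, 0, 0.35], "dr": [0, 0, 0], "grip": 0},
], force=20)

```text
time_s: 47.8
ee_pos: [0.5034, 0.2574, 0.1015]
orientation: [-2.29, -2.148, 0.007]
force: [0.8, 0.7, 0.3]
width: 0.0259
```

Call:
servo_tool([
  {"xyz": [0, 0, 0.3], "dr": [0, 0, 0.2], "grip": 0},
  {"xyz": [0, 0, 0.6], "dr": [0, 0, 0.45], "grip": 0},
  {"xyz": [0, 0, 0.9], "dr": [0, 0, 0.7], "grip": 0},
  {"xyz": [0, 0, 1], "dr": [0, 0, 1], "grip": 0},
  {"xyz": [0, 0, 1], "dr": [0, 0, 1], "grip": 0},
])

```text
time_s: 48.3
ee_pos: [0.5057, 0.2584, 0.2562]
orientation: [1.684, 2.647, 0.009]
force: [0.1, -0.4, -0.1]
width: 0.026
```

Call:
servo_tool([
  {"xyz": [0.02, 0, 0.07], "dr": [0, 0, 0.25], "grip": 0},
  {"xyz": [0.04, -0.2, 0.07], "dr": [0, 0, 0.5], "grip": 0},
  {"xyz": [0.06, -0.4, 0.07], "dr": [0, 0, 0.75], "grip": 0},
  {"xyz": [0.06, -0.6, 0.07], "dr": [0, 0, 1], "grip": 0},
  {"xyz": [0.06, -0.6, 0.07], "dr": [0, 0, 1], "grip": 0},
])

```text
time_s: 48.8
ee_pos: [0.5135, 0.1651, 0.2606]
orientation: [-0.987, -2.981, 0.004]
force: [0.3, -0.3, -0.9]
width: 0.0258
```

Call:
servo_tool([
  {"xyz": [0, -0.2, 0], "dr": [0, 0, 0.25], "grip": 0},
  {"xyz": [0, -0.4, 0], "dr": [0, 0, 0.5], "grip": 0},
  {"xyz": [0, -0.59, 0], "dr": [0, 0, 0.75], "grip": 0},
  {"xyz": [0, -0.59, 0], "dr": [0, 0, 1], "grip": 0},
  {"xyz": [0, -0.59, 0], "dr": [0, 0, 1], "grip": 0},
])

```text
time_s: 49.3
ee_pos: [0.5135, 0.0795, 0.261]
orientation: [-0.218, -3.132, -0.0]
force: [1.2, 0.3, -0.9]
width: 0.0255
```

Call:
servo_tool([
  {"xyz": [0, 0, 0], "dr": [0, 0, 0.14], "grip": 0},
  {"xyz": [0, 0, 0], "dr": [0, 0, 0.14], "grip": 0},
  {"xyz": [0, 0, 0], "dr": [0, 0, 0.14], "grip": 0},
])

```text
time_s: 49.6
ee_pos: [0.5136, 0.0803, 0.2618]
orientation: [-0.108, -3.139, -0.0]
force: [0.1, 0.7, -0.2]
width: 0.0256
```

Call:
servo_tool([
  {"xyz": [0, -0.005, -0.2], "dr": [0, 0, 0], "grip": 0},
  {"xyz": [0, -0.005, -0.4], "dr": [0, 0, 0], "grip": 0},
  {"xyz": [0, -0.005, -0.56], "dr": [0, 0, 0], "grip": 0},
  {"xyz": [0, -0.005, -0.56], "dr": [0, 0, 0], "grip": 0},
  {"xyz": [0, -0.005, -0.56], "dr": [0, 0, 0], "grip": 0.42},
  {"xyz": [0, -0.005, -0.56], "dr": [0, 0, 0], "grip": 0.42},
  {"xyz": [0, -0.005, -0.56], "dr": [0, 0, 0], "grip": 0.42},
  {"xyz": [0, -0.005, -0.56], "dr": [0, 0, 0], "grip": 0.42},
  {"xyz": [0, -0.005, -0.3], "dr": [0, 0, 0], "grip": 0.42},
  {"xyz": [0, -0.005, 0.1], "dr": [0, 0, 0], "grip": 0.42},
])

```text
time_s: 50.6
ee_pos: [0.5127, 0.0786, 0.2661]
orientation: [-0.102, -3.134, 0.001]
force: [1.7, 0.1, -0.4]
width: 0.0371
```

Call:
servo_tool([
  {"xyz": [0, -0.3, 0], "dr": [0, 0, 0], "grip": 0.5},
  {"xyz": [0, -0.6, 0], "dr": [0, 0, 0], "grip": 0.5},
  {"xyz": [0, -1, 0], "dr": [0, 0, 0], "grip": 0.5},
  {"xyz": [0, -1, 0], "dr": [0, 0, 0], "grip": 0.5},
])

```text
time_s: 51.0
ee_pos: [0.5135, -0.0754, 0.268]
orientation: [0.11, 3.139, -0.003]
force: [-0.4, 0.1, 0.2]
width: 0.0438
```

Call:
servo_tool([
  {"xyz": [0, -0.3, 0], "dr": [0, 0, 0], "grip": 0.5},
  {"xyz": [-0.1, -0.6, 0], "dr": [0, 0, 0], "grip": 0.5},
  {"xyz": [-0.2, -1, -0.3], "dr": [0, 0, 0], "grip": 0.5},
  {"xyz": [-0.2, -1, -0.6], "dr": [0, 0, 0], "grip": 0.5},
  {"xyz": [-0.2, -1, -0.6], "dr": [0, 0, 0], "grip": 0.5},
])

```text
time_s: 51.5
ee_pos: [0.4816, -0.2217, 0.1724]
orientation: [-0.106, -3.133, -0.005]
force: [0.5, 0.4, -0.6]
width: 0.0439
```

Run:
```python
from h import *
st()
for c in('scene','top'):
    im,d=viewer.camera(c);cv2.imwrite(f'pics/{c}10.png',im)
    find(['tray','drum_mouth','large_stopper_1','small_stopper_1','lid','plunger_handle'],c,n=4,minc=.3)
a=cv2.imread('pics/top10.png')[150:245,220:350];b=cv2.imread('pics/scene10.png')[160:260,230:360]
cv2.imwrite('pics/m10.png',np.hstack([cv2.resize(a,(400,292)),cv2.resize(b,(400,292))]))
```

```text
{'time_s': 51.5, 'joint_pos': [-0.496, -0.094, 1.505, 0.0, 1.739, -1.999], 'ee_pos': [0.482, -0.222, 0.172], 'orientation': [-0.106, -3.133, -0.005], 'force': [0.495, 0.417, -0.55], 'width': 0.044}
scene tip_of tray [([0.495, 0.036, 0.0], 0.8)]
scene tip_of drum_mouth [([0.493, 0.078, 0.198], 0.85)]
scene tip_of large_stopper_1 []
scene tip_of small_stopper_1 [([0.503, 0.017, 0.011], 0.54), ([0.496, -0.013, 0.012], 0.42)]
scene tip_of lid [([0.473, -0.276, 0.004], 0.87)]
scene tip_of plunger_handle [([0.429, 0.088, 0.267], 0.55)]
top tip_of tray [([0.492, 0.039, -0.002], 0.84)]
top tip_of drum_mouth [([0.498, 0.081, 0.197], 0.94)]
top tip_of large_stopper_1 [([0.515, 0.08, 0.128], 0.58), ([0.487, 0.081, 0.13], 0.55)]
top tip_of small_stopper_1 [([0.491, -0.013, 0.01], 0.49), ([0.532, 0.031, 0.011], 0.39)]
top tip_of lid [([0.472, -0.27, 0.006], 0.52), ([0.494, -0.012, 0.008], 0.39)]
top tip_of plunger_handle [([0.427, 0.083, 0.266], 0.55)]
```

View pics/m10.png

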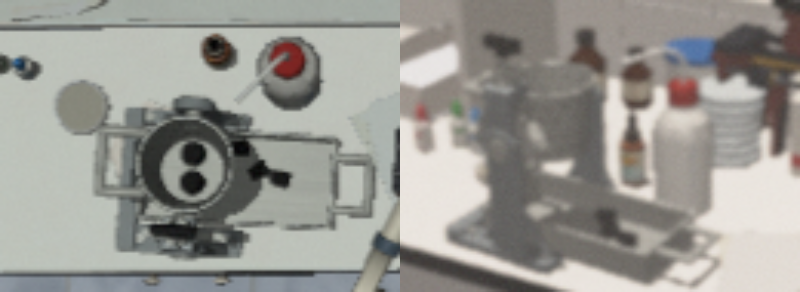

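Call:
servo_tool([
  {"xyz": [-0.07, -0.2, -0.2], "dr": [0, 0, 0], "grip": 0.5},
  {"xyz": [-0.07, -0.34, -0.4], "dr": [0, 0, 0], "grip": 0.5},
  {"xyz": [-0.07, -0.34, -0.65], "dr": [0, 0, 0], "grip": 0.5},
  {"xyz": [-0.07, -0.34, -0.85], "dr": [0, 0, 0], "grip": 0.5},
  {"xyz": [-0.07, -0.34, -1], "dr": [0, 0, 0], "grip": 0.5},
  {"xyz": [-0.07, -0.34, -1], "dr": [0, 0, 0], "grip": 0.5},
  {"xyz": [-0.07, -0.34, -1], "dr": [0, 0, 0], "grip": 0.5},
])

```text
time_s: 52.9
ee_pos: [0.4732, -0.2723, 0.0279]
orientation: [-0.102, -3.14, -0.0]
force: [-0.3, 0.0, 0.7]
width: 0.0443
```

Call:
servo_tool([
  {"xyz": [0, 0, -0.04], "dr": [0, 0, 0], "grip": 0.5},
  {"xyz": [0, 0, -0.04], "dr": [0, 0, 0], "grip": 0},
  {"xyz": [0, 0, -0.04], "dr": [0, 0, 0], "grip": 0},
  {"xyz": [0, 0, -0.04], "dr": [0, 0, 0], "grip": 0},
  {"xyz": [0, 0, -0.04], "dr": [0, 0, 0], "grip": 0},
  {"xyz": [0, 0, -0.04], "dr": [0, 0, 0], "grip": 0},
  {"xyz": [0, 0, -0.04], "dr": [0, 0, 0], "grip": 0},
], force=30)

```text
time_s: 53.6
ee_pos: [0.4736, -0.2726, 0.0223]
orientation: [0.102, 3.139, -0.001]
force: [-1.7, -0.5, 4.5]
width: 0.0221
```

Call:
servo_tool([
  {"xyz": [0, 0, 0.1], "dr": [0, 0, 0], "grip": 0},
  {"xyz": [0, 0, 0.3], "dr": [0, 0, 0], "grip": 0},
  {"xyz": [0, 0, 0.6], "dr": [0, 0, 0], "grip": 0},
  {"xyz": [0, 0, 0.9], "dr": [0, 0, 0], "grip": 0},
  {"xyz": [0, 0, 1], "dr": [0, 0, 0], "grip": 0},
  {"xyz": [0, 0, 1], "dr": [0, 0, 0], "grip": 0},
])

```text
time_s: 54.2
ee_pos: [0.4743, -0.2728, 0.1748]
orientation: [0.101, 3.135, -0.004]
force: [0.1, -0.9, -1.9]
width: 0.0219
```

Run:
```python
from h import *
st()
for c in('scene','top'):
    im,d=viewer.camera(c);cv2.imwrite(f'pics/{c}11.png',im)
    find(['drum_mouth','lid'],c,n=4,minc=.3)
```

```text
{'time_s': 54.2, 'joint_pos': [-0.584, -0.061, 1.468, 0.0, 1.728, -2.09], 'ee_pos': [0.474, -0.273, 0.175], 'orientation': [0.101, 3.135, -0.004], 'force': [0.085, -0.869, -1.948], 'width': 0.022}
scene tip_of drum_mouth [([0.496, 0.075, 0.199], 0.76)]
scene tip_of lid [([0.474, -0.275, 0.158], 0.66)]
top tip_of drum_mouth []
top tip_of lid [([0.584, 0.221, -0.0], 0.61), ([0.47, -0.269, 0.154], 0.49)]
```

Call:
servo_tool([
  {"xyz": [0, 0.1, 0.3], "dr": [0, 0, 0], "grip": 0},
  {"xyz": [0, 0.3, 0.6], "dr": [0, 0, 0], "grip": 0},
  {"xyz": [0.08, 0.6, 0.8], "dr": [0, 0, 0], "grip": 0},
  {"xyz": [0.16, 0.9, 0.8], "dr": [0, 0, 0], "grip": 0},
  {"xyz": [0.16, 1, 0.8], "dr": [0, 0, 0], "grip": 0},
])

```text
time_s: 55.0
ee_pos: [0.4982, -0.1191, 0.2923]
orientation: [0.097, 3.138, 0.002]
force: [-0.2, -0.1, -1.4]
width: 0.0221
```

Call:
servo_tool([
  {"xyz": [0, 0.3, 0], "dr": [0, 0, 0], "grip": 0},
  {"xyz": [0, 0.6, 0], "dr": [0, 0, 0], "grip": 0},
  {"xyz": [0, 0.85, 0], "dr": [0, 0, 0], "grip": 0},
  {"xyz": [0, 1, 0], "dr": [0, 0, 0], "grip": 0},
  {"xyz": [0, 1, 0], "dr": [0, 0, 0], "grip": 0},
])

```text
time_s: 55.5
ee_pos: [0.4969, 0.0303, 0.2903]
orientation: [-0.095, -3.138, -0.001]
force: [1.2, -0.2, -1.1]
width: 0.0218
```

Call:
servo_tool([
  {"xyz": [0, 0.15, 0], "dr": [0, 0, 0], "grip": 0},
  {"xyz": [0, 0.36, 0], "dr": [0, 0, 0], "grip": 0},
  {"xyz": [0, 0.36, 0], "dr": [0, 0, 0], "grip": 0},
  {"xyz": [0, 0.36, 0], "dr": [0, 0, 0], "grip": 0},
  {"xyz": [0, 0.36, 0], "dr": [0, 0, 0], "grip": 0},
])

```text
time_s: 56.0
ee_pos: [0.4973, 0.0805, 0.291]
orientation: [-0.104, -3.139, 0.001]
force: [0.5, 0.4, -0.8]
width: 0.0216
```

Run:
```python
from h import *
st()
for c in('scene','top'):
    im,d=viewer.camera(c);cv2.imwrite(f'pics/{c}12.png',im)
    find(['lid','drum_mouth'],c,n=4,minc=.3)
```

```text
{'time_s': 56.0, 'joint_pos': [0.093, -0.141, 1.337, -0.001, 1.946, -1.412], 'ee_pos': [0.497, 0.081, 0.291], 'orientation': [-0.104, -3.139, 0.001], 'force': [0.498, 0.386, -0.762], 'width': 0.022}
scene tip_of lid [([0.498, 0.076, 0.274], 0.79)]
scene tip_of drum_mouth [([0.495, 0.077, 0.197], 0.9)]
top tip_of lid [([0.497, 0.079, 0.277], 0.75)]
top tip_of drum_mouth [([0.436, -0.485, -0.001], 0.69)]
```

Call:
servo_tool([
  {"xyz": [0, 0, -0.2], "dr": [0, 0, 0], "grip": 0},
  {"xyz": [0, 0, -0.35], "dr": [0, 0, 0], "grip": 0},
  {"xyz": [0, 0, -0.42], "dr": [0, 0, 0], "grip": 0},
  {"xyz": [0, 0, -0.46], "dr": [0, 0, 0], "grip": 0},
  {"xyz": [0, 0, -0.49], "dr": [0, 0, 0], "grip": 0},
  {"xyz": [0, 0, -0.51], "dr": [0, 0, 0], "grip": 0},
  {"xyz": [0, 0, -0.51], "dr": [0, 0, 0], "grip": 0},
])

```text
time_s: 57.0
ee_pos: [0.4976, 0.0817, 0.2165]
orientation: [0.102, 3.138, 0.0]
force: [-0.4, -0.9, 1.0]
width: 0.0222
```

Contact at the expected height; release, retreat and check.

Call:
servo_tool([
  {"xyz": [0, 0, 0], "dr": [0, 0, 0], "grip": 0.5},
  {"xyz": [0, 0, 0], "dr": [0, 0, 0], "grip": 0.5},
  {"xyz": [0, 0, 0], "dr": [0, 0, 0], "grip": 0.5},
  {"xyz": [0, 0, 0], "dr": [0, 0, 0], "grip": 0.5},
  {"xyz": [0, 0, 0.2], "dr": [0, 0, 0], "grip": 0.5},
  {"xyz": [0, 0, 0.5], "dr": [0, 0, 0], "grip": 0.5},
  {"xyz": [0, 0, 0.9], "dr": [0, 0, 0], "grip": 0.5},
  {"xyz": [0, 0, 0.9], "dr": [0, 0, 0], "grip": 0.5},
])

```text
time_s: 57.8
ee_pos: [0.4978, 0.0818, 0.3567]
orientation: [0.101, 3.131, 0.002]
force: [-0.1, 0.5, 1.1]
width: 0.044
```

Call:
servo_tool([
  {"xyz": [-0.1, -0.3, 0], "dr": [0, 0, 0], "grip": 0.5},
  {"xyz": [-0.2, -0.6, 0], "dr": [0, 0, 0], "grip": 0.5},
  {"xyz": [-0.3, -1, 0], "dr": [0, 0, 0], "grip": 0.5},
  {"xyz": [-0.3, -1, 0], "dr": [0, 0, 0], "grip": 0.5},
])

```text
time_s: 58.2
ee_pos: [0.4512, -0.0717, 0.3497]
orientation: [-0.109, -3.139, 0.002]
force: [0.5, 1.3, 0.4]
width: 0.0436
```

Call:
servo_tool([
  {"xyz": [0, -0.5, 0], "dr": [0, 0, 0], "grip": 0.5},
  {"xyz": [0, -1, 0], "dr": [0, 0, 0], "grip": 0.5},
  {"xyz": [0, -1, 0], "dr": [0, 0, 0], "grip": 0.5},
  {"xyz": [0, -1, 0], "dr": [0, 0, 0], "grip": 0.5},
  {"xyz": [0, -1, 0], "dr": [0, 0, 0], "grip": 0.5},
])

```text
time_s: 58.7
ee_pos: [0.4524, -0.2187, 0.3489]
orientation: [-0.105, -3.138, -0.002]
force: [0.4, -0.2, 0.6]
width: 0.044
```

Run:
```python
from h import *
st()
for c in('scene','top'):
    im,d=viewer.camera(c);cv2.imwrite(f'pics/{c}13.png',im)
    find(['lid','tray','drum_bar','plunger_handle','small_stopper_1','large_stopper_1','petri_dish_1','dropper_bottle_1'],c,n=4,minc=.3)
a=cv2.imread('pics/top13.png')[150:245,220:350];b=cv2.imread('pics/scene13.png')[160:260,230:360]
cv2.imwrite('pics/m13.png',np.hstack([cv2.resize(a,(400,292)),cv2.resize(b,(400,292))]))
```

```text
{'time_s': 58.7, 'joint_pos': [-0.519, -0.104, 1.197, 0.001, 2.05, -2.022], 'ee_pos': [0.452, -0.219, 0.349], 'orientation': [-0.105, -3.138, -0.002], 'force': [0.412, -0.164, 0.568], 'width': 0.044}
scene tip_of lid [([0.498, 0.079, 0.198], 0.82), ([0.425, 0.087, 0.266], 0.41)]
scene tip_of tray [([0.493, 0.041, 0.002], 0.78)]
scene tip_of drum_bar [([0.502, 0.168, 0.176], 0.94)]
scene tip_of plunger_handle [([0.428, 0.081, 0.266], 0.65), ([0.554, -0.464, 0.004], 0.42)]
scene tip_of small_stopper_1 [([0.501, 0.016, 0.008], 0.62), ([0.532, 0.036, 0.016], 0.46), ([0.498, -0.013, 0.013], 0.45)]
scene tip_of large_stopper_1 []
scene tip_of petri_dish_1 [([0.581, 0.219, 0.005], 0.44)]
scene tip_of dropper_bottle_1 [([0.602, 0.354, 0.002], 0.49)]
top tip_of lid [([0.494, 0.086, 0.202], 0.77)]
top tip_of tray [([0.494, 0.04, -0.003], 0.75)]
top tip_of drum_bar [([0.5, 0.168, 0.182], 0.52)]
top tip_of plunger_handle [([0.427, 0.087, 0.265], 0.59)]
top tip_of small_stopper_1 [([0.529, 0.032, 0.009], 0.62), ([0.494, -0.012, 0.011], 0.58), ([0.507, 0.014, 0.009], 0.5)]
top tip_of large_stopper_1 []
top tip_of petri_dish_1 [([0.583, 0.226, -0.002], 0.7), ([0.435, -0.485, 0.0], 0.65)]
top tip_of dropper_bottle_1 [([0.594, 0.357, -0.004], 0.55)]
```

View pics/m13.png

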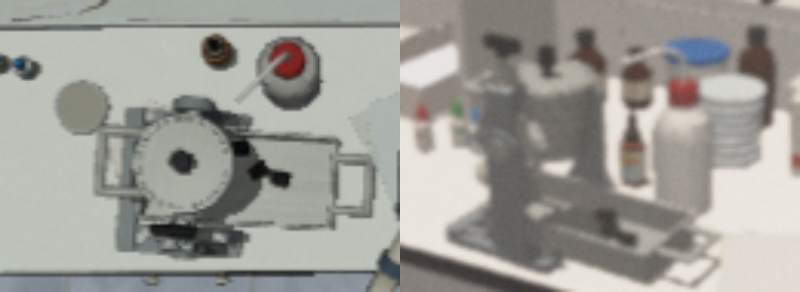

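The lid sits flat and central on the drum, the plunger is home and the three small stoppers are in the tray. The bystanders are where they were.

```bash
python3 -c "
from h import *
print(ticket.finish_job())"
```

```text
the job is handed in; nothing more can be done
None
```

The batch change is done and handed in at about 59 s of the 208 s. I took the steps in the order you gave, except that the tray went home before the lid came off. The hand-in gives no verdict, so what follows rests on my last pictures and readings.

- **Lid:** it lies flat on the drum's rim. The scene camera puts it about 1 mm from the drum's centre and the top camera about 8 mm. Both readings, and the picture, fit the 11 mm limit.
- **Plunger and drum:** the handle is back at home height (z about 0.266) and square to the trunnions. The drum bar is at its upright position.
- **Small stoppers:** only three were present, and all three lie in the tray, which is home.
- **Large stoppers:** only two were present. I saw both standing in the drum before the lid went on; the lid now hides them.
- **Bystanders:** the petri dishes and dropper bottle are within measuring error of where they started. I did not recheck the timer by name, but no move came near it.

No check failed. I saw no knock to the tray and no slip of the grip, except that the fingers ended about 5 mm lower on the drum bar after swinging it back.

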